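Put the marking gauge away and shut the tool-chest drawer

TASK

Put away the marking gauge that stands on its head on the bench: lay it in the empty front place of the open tool-chest drawer, the same way round as the gauge already lying behind it (head at the right-hand end, beam down in both notches, thumbscrew up), and let go. Then push the drawer fully home until its catch takes it and the front is flush. Do not drop the gauge or let it fall over, do not slam the drawer, and leave the other tools where they lie.

Things in the scene. Friction and masses are not known exactly. Their poses are not given: they have to be found in the camera images.
- gauge: Wooden marking gauge, 150 g: a head (50 along its x, 56 along y, 28 mm along z) on a square beam 19 x 19 mm, 200 mm long over all. Origin: centre of the head's end face, on which it stands at the start, beam up. z: along the beam, free from 28 to 200 mm. x points to the thumbscrew: at the start to the right and away from the robot (world yaw -86 to -37 degrees). Centre of mass near z = 60 mm.
- gauge_screw (a point): Outer end of the gauge's brass thumbscrew (18 mm across), 37 mm from the beam's centre line, 14 mm from the head's end face. Axes as the gauge's. Laid on the bench with this screw up, the gauge rests on the head's edge and the beam's far end, the beam's centre line 25 mm high at the head and sloping down 5 degrees. A 3 mm pin stands out of the beam's +y side, 12 mm from its far end.
- chest: Fixed wooden tool chest, 235 deep (its x), 300 wide (its y), 194 mm high. Origin: centre of its underside; x points into the chest; its front face lies at x = -117.5 mm. Only the wide top drawer moves; the two small lower drawers are shut and fixed.
- drawer (a joint): How far the top drawer is open, in m: 0 = home, front flush; 0.19 = fully open; it opens along the chest's -x and starts 0.15 to 0.185 open. About 2 N of friction, 1.5 kg. A ball catch resists from 13 to 5 mm open (about 6 N more to pass it), then draws the drawer in to 0, where there is a hard stop.
- drawer_face (a point): Centre of the outer face of the top drawer's front, moving with it, 144 mm above the bench; axes as the chest's (x into the chest, y to the left, z up). The front is 268 wide and 80 mm high, with a wooden knob (24 mm across, standing out 23 mm) 85 mm to each side of this point. The chest's top is 50 mm higher than this point, so keep the hand's body above it.
- gauge_place (a point): Where the gauge's origin belongs in the empty front place, 60 mm behind the drawer's front face, 25 mm above the drawer's floor; axes as the chest's. The gauge then has its x (thumbscrew) along this z (up) and its z (beam) along this y (head at the right). The head drops between the drawer's right side, 5 mm beyond this point, and a divider, with 5 mm to spare each way.
- drawer_gap (a point): On the line of the stored beam, midway between the two dividers (8 mm thick, centred 54.5 mm either way along y), 25 mm above the floor; axes as the chest's. Dividers are 54 high, with notches 26 wide, rounded at the top, bottom 15 mm above the floor. Reach in from straight above: a hand tilted along the beam hits them. Drawer sides are 62 high; the fixed neighbour lies 70 mm further in.
- plane: Bystander: an iron smoothing plane with wooden handles, 240 x 60 x 100 mm, upright on its sole. Origin: centre of its underside, x towards the front knob. The bench between the gauge's first place, this plane and the chest is clear.
- wax_tin: Bystander: a flat round tin, 80 mm across, 32 mm high. Origin: centre of its underside.
- try_square: Bystander: a try square lying flat, wooden stock 110 x 30 x 16 mm along its x, steel blade 36 mm wide standing out along +y to 185 mm. Origin: centre of the stock's underside.
- mallet: Bystander: a wooden joiner's mallet lying on its side, head 68 x 120 x 62 mm at the +x end, handle along -x, 314 mm long over all. Origin: under the handle line, 110 mm from the head's centre.
Not all that is in view belongs to the job. Leave any turquoise look-alike of the gauge alone.

How it is judged:
On the way:
1. the gauge lies in the front place of the open drawer, head to the right, thumbscrew up, and is let go (x of gauge in the frame of gauge_place between -0.007 and 0.007 m and y of gauge in the frame of gauge_place between -0.009 and 0.009 m and z of gauge in the frame of gauge_place below 0.005 m and angle between gauge's own x axis and vertical below 0.12 rad and angle between the z axis of gauge and the y axis of gauge_place, either way round below 0.1 rad and contact force between the fingers and gauge below 0.1 N and value of joint drawer above 0.05 m), for 0.2 s.
At the end, for the whole second after the job is handed in: Drawer less than 3 mm open, gauge at rest and let go in the front place: within 7 mm along the travel, 9 mm across, 5 mm in height, beam square to the travel within 0.1 rad, head at the right, thumbscrew up within 0.12 rad; the other tools less than 30 mm from where they lay (value of joint drawer below 0.003 m and x of gauge in the frame of gauge_place between -0.007 and 0.007 m and y of gauge in the frame of gauge_place between -0.009 and 0.009 m and z of gauge in the frame of gauge_place below 0.005 m and angle between gauge's own x axis and vertical below 0.12 rad and angle between the z axis of gauge and the y axis of gauge_place, either way round below 0.1 rad and linear speed of gauge below 0.02 m/s); the robot touches nothing.
It fails at once if the gauge is dropped or falls over: not held by the fingers, it moves faster than 0.5 m/s or turns faster than 6 rad/s (contact force between the fingers and gauge below 0.05 N and (linear speed of gauge above 0.5 m/s or angular speed of gauge above 6 rad/s)).
It fails at once if the drawer is slammed: shut faster than 0.5 m/s (velocity of joint drawer below -0.5 m/s).
It fails at once if another tool is moved more than 30 mm (distance of any of plane, wax_tin, try_square, mallet from where it was at the start of the episode above 0.03 m).
It also fails if it takes over 72 s, if anything falls off the work surface, if the arm or the gripper's body presses on something with over 40 N, if the wrist force passes 120 N, or if a joint passes its speed limit or range.

ROBOT

A 6-joint arm with a two-finger parallel gripper is mounted at the origin on the work surface. World frame = base frame: x ahead of the robot, y to its left, z up, the work surface at z = 0. Lengths are in m, angles in rad, forces in N, time in s.
With the tool pointing down it reaches from about 0.4 to 0.825 m from the base axis. Payload 7 kg.
Tool frame: the origin (TCP) lies at the centre of the arm's flange, where the gripper is bolted on; the fingertips stand 178 mm ahead of it and the grasp point (between the pads) lies 159 mm ahead of it; z points along the fingers, y is the direction in which the jaws open and shut (so a half turn about z gives the same grasp; the last joint's range is limited). The gripper opens to 88 mm and grips with 3 to 60 N. Pads are 19 mm wide; open, the fingers measure 130 mm over their backs; the gripper's body (78 mm by 193 mm) begins 47 mm behind the grasp point.
Start: joints at [-0.86, 0.359, 0.012, 0, -1.224, -0.288], TCP at [0.277, -0.616, 0.405] pointing down, gripper open.
Joint ranges: [-3.07, 3.07], [-1.43, 2.12], [-1.02, 1.25], [-3.03, 1.67], [-3.05, -0], [-3.03, 3.03]. Speed limits (rad/s): [2.39, 2.39, 3.01, 3.14, 3.14, 3.14].

INTERFACE

Orientations are given as [roll, pitch, yaw] about the fixed x, y, z axes, in that order (R = Rz(yaw) Ry(pitch) Rx(roll)).
In Python, from station import arm gives the robot as it stands.
- The arm moves only by the shell command python3 -m handwheel 'ROWS' [OPENING] [FORCE]. ROWS is JSON, a list of rows, each a list of 4 numbers: the shift along the world's x, y, z in cm, then the turn about the world's z in rad. In form: [[dx, dy, dz, yaw], ...]. A call has 1 to 20 rows; each row shifts and turns the commanded pose from where the row before left it; what a row does not reach is not made up. A row lasts 1/10 s, in which the tool goes at most 50 mm and 8.59 degrees, less where a joint would pass 70% of its speed; a pose out of reach is approached as far as the arm can. A call is refused whole if a number of a shift passes 5 or a number of a turn 0.15, either way. A call with a gripper value outside its range is refused whole. OPENING is the closure, from 0 (fully open) to 1 (shut), set as the call begins (- or left out, the last holds). The fingers move at their own pace and stop on an object; FORCE is the grip in N (left out, the last holds). Time passes only in rows, so rows that do not move let the fingers close. It gives the time, the measured TCP pose, the force and the opening at its end, in the units of the state.
- arm.get_state(): the state, without advancing time (a new reading comes with each control period).
- arm.grab_frame(name): name is "scene" or "top" or "wrist"; returns a dict with "image" (400x640x3 uint8, red, green, blue), "depth" (400x640 float32, m along the optical axis (not along the pixel's ray), 0 where there is no reading), "vfov" (degrees; the focal length in pixels is half the picture's height over the tangent of half this angle, whatever the lens; pixels are square), "cx", "cy" (the principal point, pixels), "rvec" (rotation vector, rad) and "tvec" (3), from world to camera coordinates, as OpenCV has them. Camera axes: x right, y down, z forward; pixel columns grow to the right and rows downward; lengths in m; the calibration is good to about 2 mm. A picture is of the moment at which its call begins.
- arm.job_done(): hands the job in, once; it reports no verdict.
The state is a dict: "t": time; "q": joint angles; "qd": joint speeds; "joint_efforts": joint torques, N m; "eef_pos": TCP position; "ee_rot": TCP orientation; "force": force on the tool from outside, world axes, zero at the start; "moment": the same for the moment, N m; "width": finger opening in m.
Only numpy, scipy, OpenCV 4.12 (cv2) and the standard library are available. Lean on these libraries where they do the work, as an engineer would, in place of code of your own. Each camera call takes 0.05 s, during which the arm holds its last target.

## Working session

There is one attempt and no reset: what is moved stays moved. The work goes in short steps, Python scripts to look and compute and a shell command to move; the robot and the scene stay as the last step left them, time stands still between calls to the robot, and variables do not carry over. Pictures are saved under pics/ and viewed, and the job is handed in when it is done.

```bash
ls; mkdir -p pics; cat > h.py <<'E'
import numpy as np, cv2
from station import arm
def grab(n,save=None):
    f=arm.grab_frame(n)
    if save: cv2.imwrite('pics/'+save,f['image'][:,:,::-1])
    return f
def cam(f):
    R,_=cv2.Rodrigues(np.array(f['rvec'],float)); t=np.array(f['tvec'],float).ravel()
    fl=200/np.tan(np.radians(f['vfov'])/2); return R,t,fl
def cloud(f):
    R,t,fl=cam(f); d=f['depth']; v,u=np.mgrid[:400,:640]
    P=np.stack([(u-f['cx'])/fl*d,(v-f['cy'])/fl*d,d],-1)
    return (P-t)@R
def ray(f,u,v,z):
    R,t,fl=cam(f); c=-R.T@t; d=R.T@np.array([(u-f['cx'])/fl,(v-f['cy'])/fl,1]); return c+d*(z-c[2])/d[2]
def proj(f,p):
    R,t,fl=cam(f); c=R@np.array(p)+t; return c[:2]/c[2]*fl+[f['cx'],f['cy']]
E
python3 - <<'E'
from h import *
import pickle
F={}
for n in ['scene','top','wrist']:
    F[n]=grab(n,n+'0.png'); f=F[n]; R,t,fl=cam(f); print(n,-R.T@t,fl,f['cx'],f['cy'],(f['depth']>0).mean())
pickle.dump(F,open('f0.pkl','wb'))
print(arm.get_state())
E
```

```text
pics
scene [ 1.51328841 -0.51734595  1.4762636 ] 493.8061437328372 322.8826589425039 206.24339389092418 0.996046875
top [ 0.44729964 -0.01521394  1.93881978] 514.3611725251094 328.8721737608572 198.55803478259907 0.99604296875
wrist [ 0.208383   -0.64614204  0.38480167] 359.0897727055224 317.5767086507776 201.63850426541936 0.99590234375
{'t': 0.15, 'q': array([-8.59874464e-01,  3.59230079e-01,  1.12953536e-02, -2.54291289e-04,
       -1.22412044e+00, -2.88104241e-01]), 'qd': array([ 2.29554684e-03, -1.92975644e-03,  3.36359359e-03,  1.24442554e-03,
        2.70374086e-03, -4.94297185e-05]), 'joint_efforts': array([-1.23040674e-03, -5.83275354e+01,  2.93291312e+01,  7.00104743e+00,
        8.85215413e-03, -1.01131939e-04]), 'eef_pos': array([ 0.27691692, -0.61543121,  0.40394417]), 'ee_rot': array([ 3.14031776e+00, -1.28483173e-04, -2.71886150e+00]), 'force': array([-0.13112342,  0.14592589, -0.28399245]), 'moment': array([-0.0643974 ,  0.00475615, -0.03151982]), 'width': 0.08778793020170429}
```

View pics/scene0.png

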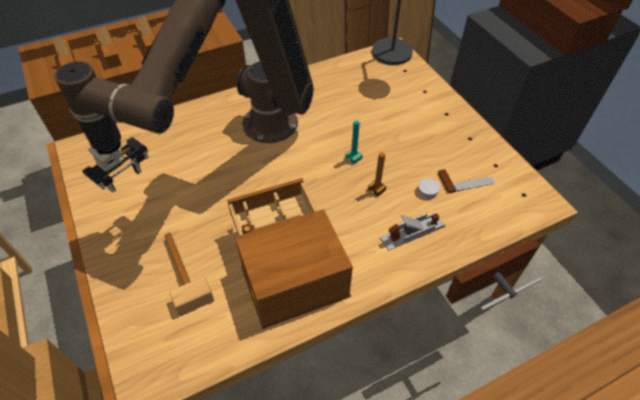

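View pics/top0.png

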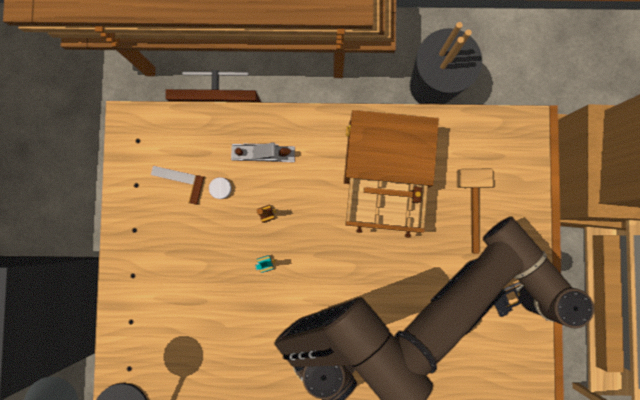

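View pics/wrist0.png

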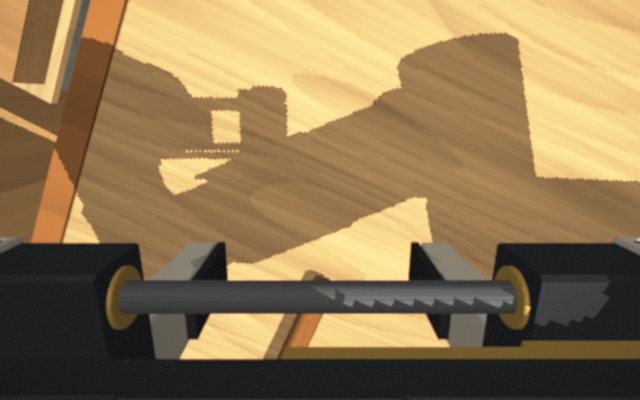

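The scene view shows two candidates: a brown gauge at (377,180) (top view 266,213) and a turquoise look-alike at (355,145) (top view 264,263). The brown wooden one fits the description, with the head down and the beam up. I'll confirm that in a crop and measure it.

```bash
python3 - <<'E'
from h import *
import pickle
F=pickle.load(open('f0.pkl','rb'))
a=F['top']['image'][130:290,210:330]; b=F['top']['image'][100:250,335:505];s=F['scene']['image'][100:240,300:440]
a=cv2.resize(a,(390,520),interpolation=cv2.INTER_CUBIC);s=cv2.resize(s,(400,400),interpolation=cv2.INTER_CUBIC)
o=np.zeros((520,790,3),np.uint8);o[:,:390]=a;o[:400,390:]=s
cv2.imwrite('pics/crop0.png',o[:,:,::-1])
cv2.imwrite('pics/chest0.png',cv2.resize(b,(680,600),interpolation=cv2.INTER_CUBIC)[:,:,::-1])
for n in ['top','scene']:
    f=F[n];C=cloud(f);hs=cv2.cvtColor(f['image'],cv2.COLOR_RGB2HSV)
    p0=ray(f,*( (266,213) if n=='top' else (377,190)),0.028);print(n,p0)
    m=(np.linalg.norm(C[...,:2]-p0[:2],axis=-1)<.09)&(C[...,2]>.006)
    P=C[m];print(len(P))
    for lo,hi in [(.006,.012),(.012,.02),(.02,.036),(.04,.1),(.1,.18),(.18,.21)]:
        q=P[(P[:,2]>lo)&(P[:,2]<hi)]
        if len(q): print(lo,len(q),q.mean(0).round(4),q.min(0).round(3),q.max(0).round(3))
E
```

```text
top [0.52747114 0.22058072 0.028     ]
448
0.006 198 [0.5312 0.2253 0.0082] [0.442 0.133 0.006] [0.612 0.306 0.012]
0.012 38 [0.5278 0.216  0.0154] [0.442 0.159 0.012] [0.614 0.305 0.02 ]
0.02 122 [0.5248 0.2175 0.0279] [0.494 0.188 0.021] [0.558 0.247 0.035]
0.04 19 [0.5264 0.2166 0.0677] [0.516 0.208 0.04 ] [0.549 0.229 0.1  ]
0.1 20 [0.5252 0.2171 0.141 ] [0.516 0.212 0.106] [0.538 0.228 0.18 ]
0.18 40 [0.527  0.2228 0.1991] [0.516 0.212 0.182] [0.537 0.234 0.21 ]
scene [0.54880704 0.20904216 0.028     ]
423
0.006 44 [0.5528 0.2044 0.0079] [0.472 0.143 0.006] [0.629 0.284 0.012]
0.012 35 [0.5426 0.201  0.0161] [0.508 0.182 0.012] [0.562 0.251 0.02 ]
0.02 120 [0.5362 0.2145 0.0268] [0.505 0.188 0.02 ] [0.563 0.249 0.035]
0.04 73 [0.5326 0.2155 0.0681] [0.521 0.205 0.041] [0.541 0.231 0.1  ]
0.1 106 [0.5335 0.2156 0.1407] [0.518 0.207 0.1  ] [0.544 0.231 0.179]
0.18 43 [0.5306 0.2178 0.1932] [0.519 0.209 0.181] [0.541 0.23  0.203]
```

View pics/crop0.png

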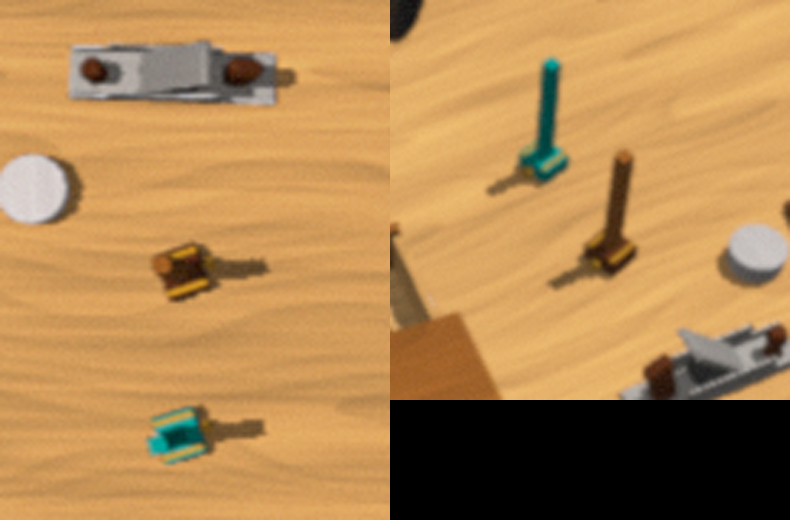

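View pics/chest0.png

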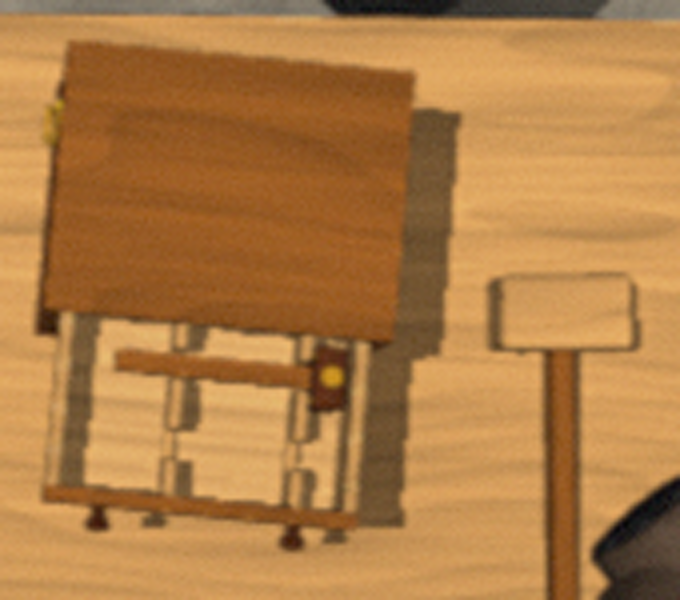

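Confirmed: crop centre-left (180,270) is the brown wooden gauge with brass strips, standing on its head with the screw to the right and up. The turquoise one is left alone. Next I measure the gauge's yaw, the chest yaw and the drawer.

```bash
python3 - <<'E'
from h import *
import pickle
F=pickle.load(open('f0.pkl','rb'))
f=F['top'];C=cloud(f);im=f['image'];hsv=cv2.cvtColor(im,cv2.COLOR_RGB2HSV)
# gauge yellow strips
sub=(slice(195,230),slice(250,285))
h=hsv[sub];m=((h[...,0]>18)&(h[...,0]<32)&(h[...,1]>160)&(h[...,2]>90)).astype(np.uint8)
n,l,st,ce=cv2.connectedComponentsWithStats(m)
for i in range(1,n):
    if st[i,4]<4: continue
    v,u=np.where(l==i);P=np.array([ray(f,a+250,b+195,.028) for a,b in zip(u,v)])[:,:2]
    c=P.mean(0);w,V=np.linalg.eigh(np.cov(P.T));print('strip',st[i,4],c.round(4),np.degrees(np.arctan2(V[1,1],V[0,1])),np.sqrt(w))
# dark/any head: rect of raised head
for nm in ['top','scene']:
    g=F[nm];Cg=cloud(g)
    d=np.linalg.norm(Cg[...,:2]-[.528,.22],axis=-1);q=Cg[(d<.05)&(Cg[...,2]>.022)&(Cg[...,2]<.034)][:,:2]
    r=cv2.minAreaRect((q*1000).astype(np.float32));print(nm,'head rect',r)
# chest top
for nm in ['top','scene']:
    g=F[nm];Cg=cloud(g)
    mk=(abs(Cg[...,2]-.194)<.006)&(abs(Cg[...,0]-.72)<.2)&(abs(Cg[...,1]+.2)<.25)
    mk=cv2.morphologyEx(mk.astype(np.uint8),cv2.MORPH_OPEN,np.ones((5,5)))
    q=Cg[mk>0];r=cv2.minAreaRect((q[:,:2]*1000).astype(np.float32));print(nm,'chest top',q[:,2].mean(),r,cv2.boxPoints(r).round(0).tolist())
    mk=(abs(Cg[...,2]-.184)<.005)&(abs(Cg[...,0]-.5)<.1)&(abs(Cg[...,1]+.2)<.25)
    q=Cg[mk];print('front edge pts',len(q),q.min(0).round(3),q.max(0).round(3))
    r=cv2.minAreaRect((q[:,:2]*1000).astype(np.float32));print(r)
E
```

```text
strip 12 [0.5486 0.2204] 110.87823948527537 [0.00192578 0.00802147]
strip 8 [0.5367 0.191 ] -156.07183450397622 [0.0023199  0.00470674]
strip 22 [0.5086 0.2156] 112.30704192871777 [0.00219616 0.01382107]
top head rect ((528.775146484375, 217.9786376953125), (55.79701614379883, 61.521446228027344), 17.74338150024414)
scene head rect ((531.7318725585938, 216.13693237304688), (59.5465202331543, 56.588897705078125), 21.824140548706055)
top chest top 0.19447254198844607 ((731.5914916992188, -231.83583068847656), (273.8679504394531, 186.62657165527344), 81.3371353149414) [[619.0, -353.0], [803.0, -381.0], [844.0, -111.0], [660.0, -82.0]]
front edge pts 248 [ 0.466 -0.339  0.179] [ 0.597 -0.072  0.189]
((533.5908203125, -205.05767822265625), (263.946044921875, 130.52215576171875), 88.29867553710938)
scene chest top 0.19309878385764473 ((754.6109008789062, -230.3131561279297), (299.5389099121094, 236.86952209472656), 84.88390350341797) [[623.0, -369.0], [859.0, -390.0], [886.0, -92.0], [650.0, -71.0]]
front edge pts 202 [ 0.464 -0.342  0.179] [ 0.564 -0.076  0.188]
((487.61383056640625, -204.88082885742188), (266.68310546875, 74.59514617919922), 72.10111236572266)
```

```bash
python3 - <<'E'
from h import *
import pickle
F=pickle.load(open('f0.pkl','rb'))
yaw=np.radians(-5.1);X=np.array([np.cos(yaw),np.sin(yaw)]);Y=np.array([-X[1],X[0]]);o=np.array([.7546,-.2303])
for nm in ['top','scene']:
    g=F[nm];C=cloud(g);L=np.stack([(C[...,:2]-o)@X,(C[...,:2]-o)@Y,C[...,2]],-1).reshape(-1,3)
    ok=(L[:,0]>-.35)&(L[:,0]<-.12)&(abs(L[:,1])<.17)&(L[:,2]>.03);L=L[ok]
    fe=L[(abs(L[:,2]-.184)<.004)&(L[:,0]<-.24)]
    print(nm,'front top edge x',np.percentile(fe[:,0],[2,10,50,90,98]).round(4),'y',fe[:,1].min(),fe[:,1].max())
    A=np.polyfit(fe[:,1],fe[:,0],1);print('slope deg',np.degrees(np.arctan(A[0])))
    fl=L[(L[:,0]>-.24)&(L[:,0]<-.15)&(abs(L[:,1])<.04)]
    print('floor z',np.percentile(fl[:,2],[5,25,50,75,95]).round(3))
    for y in (-.0545,.0545):
        d=L[(abs(L[:,1]-y)<.02)&(L[:,2]>.145)&(L[:,0]>-.26)];print('div',y,len(d),np.median(d,0).round(4),d[:,2].max())
    kn=L[(L[:,0]<-.285)&(L[:,2]>.125)&(L[:,2]<.16)]
    for s in(-1,1):
        k=kn[kn[:,1]*s>.05];
        if len(k):print('knob',len(k),np.median(k,0).round(3),k.min(0).round(3),k.max(0).round(3))
E
```

```text
top front top edge x [-0.2821 -0.2809 -0.275  -0.2699 -0.2683] y -0.12901036615971326 0.1348249945754966
slope deg -0.32049924852475037
floor z [0.104 0.109 0.113 0.123 0.158]
div -0.0545 62 [-0.1505 -0.0636  0.1507] 0.19744362962236425
div 0.0545 52 [-0.1531  0.0483  0.1479] 0.19840780215928727
knob 28 [-0.296 -0.083  0.152] [-0.304 -0.093  0.142] [-0.286 -0.072  0.16 ]
knob 29 [-0.296  0.089  0.151] [-0.304  0.078  0.143] [-0.286  0.096  0.158]
scene front top edge x [-0.28   -0.2787 -0.2715 -0.2658 -0.2632] y -0.1353500501324264 0.1308826887261303
slope deg -0.3451651055050978
floor z [0.104 0.108 0.111 0.141 0.162]
div -0.0545 7 [-0.1529 -0.0496  0.1466] 0.188671702433882
div 0.0545 5 [-0.1563  0.0452  0.1456] 0.19017189600038234
```

```bash
python3 -m handwheel '[[0.5,1.6,1,0.03],[1.4,4.6,1,0.083],[1.4,4.6,0,0.083],[1.4,4.6,0,0.083],[1.4,4.6,0,0.083],[1.4,4.6,0,0.083],[1.4,4.6,0,0.083],[1.4,4.6,0,0.083],[1.4,4.6,0,0.083],[1.4,4.6,0,0.083],[1.4,4.6,0,0.083],[1.4,4.6,0,0.083],[1.4,4.6,0,0.083],[1.4,4.6,0,0.083],[1.4,4.6,0,0.083],[1.4,4.6,0,0.083],[1.4,4.6,0,0.083],[1.4,4.6,0,0.083],[0.9,3.6,0,0.074],[0,0,0,0]]' 0'; python3 - <<'E'
E
true
```

```text
bash: unexpected EOF while looking for matching `''
```

```bash
python3 -m handwheel '[[0.5,1.6,1,0.03],[1.4,4.6,1,0.083],[1.4,4.6,0,0.083],[1.4,4.6,0,0.083],[1.4,4.6,0,0.083],[1.4,4.6,0,0.083],[1.4,4.6,0,0.083],[1.4,4.6,0,0.083],[1.4,4.6,0,0.083],[1.4,4.6,0,0.083],[1.4,4.6,0,0.083],[1.4,4.6,0,0.083],[1.4,4.6,0,0.083],[1.4,4.6,0,0.083],[1.4,4.6,0,0.083],[1.4,4.6,0,0.083],[1.4,4.6,0,0.083],[1.4,4.6,0,0.083],[0.9,3.6,0,0.074],[0,0,0,0]]' 0
python3 -m handwheel '[[0,0,0,0],[0,0,0,0]]'
python3 - <<'E'
from h import *
import pickle
F={}
for n in ['wrist','top','scene']: F[n]=grab(n,n+'1.png')
pickle.dump(F,open('f1.pkl','wb'))
f=F['wrist'];C=cloud(f)
d=np.linalg.norm(C[...,:2]-[.529,.219],axis=-1)
for lo,hi in [(.022,.034),(.06,.1),(.1,.15),(.15,.19),(.19,.21)]:
    q=C[(d<.06)&(C[...,2]>lo)&(C[...,2]<hi)]
    if len(q)>10: print(lo,len(q),q.mean(0).round(4),cv2.minAreaRect((q[:,:2]*1000).astype(np.float32)))
E
```

```text
t: 2.15
eef_pos: [0.5292, 0.2226, 0.4241]
ee_rot: [3.141, -0.0, -1.197]
force: [-0.7, -0.3, -0.3]
width: 0.0874
t: 2.35
eef_pos: [0.5284, 0.218, 0.4249]
ee_rot: [3.142, 0.0, -1.204]
force: [-0.3, 1.1, -0.4]
width: 0.0877
0.022 1791 [0.5298 0.2184 0.0285] ((529.5603637695312, 218.23062133789062), (55.631195068359375, 61.67948532104492), 18.821378707885742)
0.06 184 [0.5306 0.2151 0.0812] ((530.5087280273438, 215.3885040283203), (18.722421646118164, 1.7052677869796753), 18.610658645629883)
0.1 358 [0.5306 0.2151 0.127 ] ((530.3574829101562, 215.54417419433594), (18.984769821166992, 2.172891139984131), 17.86357307434082)
0.15 470 [0.5308 0.2153 0.1718] ((532.7918090820312, 218.1895294189453), (23.78171157836914, 9.171425819396973), 44.64636993408203)
0.19 1038 [0.5281 0.2223 0.1999] ((529.2344970703125, 224.37437438964844), (22.76389503479004, 19.53099250793457), 20.05609130859375)
```

View pics/wrist1.png

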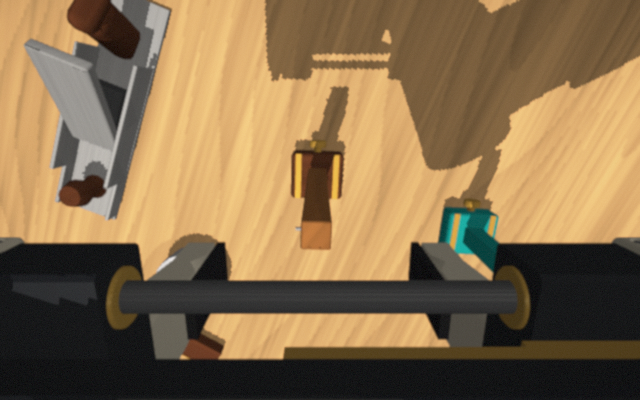

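```bash
python3 -m handwheel '[[-0.05,0.3,0,-0.02],[-0.02,0.28,0,-0.02],[0,0,-1,0],[0,0,-2,0],[0,0,-2,0],[0,0,-2,0],[0,0,-2,0],[0,0,-1,0],[0,0,-0.2,0],[0,0,0,0],[0,0,0,0]]'
python3 -m handwheel '[[0,0,0,0],[0,0,0,0],[0,0,0,0],[0,0,0,0],[0,0,0,0],[0,0,0,0],[0,0,0,0],[0,0,0,0]]' 1 12
python3 - <<'E'
from h import *
grab('wrist','wrist2.png');grab('scene','scene2.png')
E
```

```text
t: 3.6
eef_pos: [0.5286, 0.2245, 0.3236]
ee_rot: [-3.14, 0.0, -1.244]
force: [0.4, 0.1, 0.3]
width: 0.0874
t: 4.4
eef_pos: [0.5282, 0.2242, 0.3226]
ee_rot: [3.142, -0.0, -1.244]
force: [-1.0, 0.2, -0.2]
width: 0.0291
```

View pics/wrist2.png

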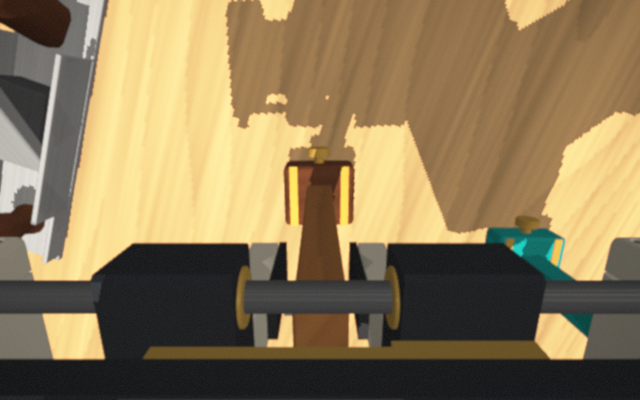

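The wrist view shows the beam centred between the pads at (320,290). The fingers are still closing.

```bash
python3 -m handwheel '[[0,0,0,0],[0,0,0,0],[0,0,0,0],[0,0,0,0]]'
python3 -m handwheel '[[0,0,0.3,0],[0,0,0.7,0],[0,0,1,0],[0,0,1,0],[0,0,0,0],[0,0,0,0]]' - 15
python3 - <<'E'
from h import *
f=grab('wrist','wrist3.png');C=cloud(f)
import pickle;pickle.dump(f,open('w3.pkl','wb'))
for n in ['top','scene']: grab(n,n+'3.png')
E
```

```text
t: 4.9
eef_pos: [0.5282, 0.2242, 0.3226]
ee_rot: [3.141, -0.0, -1.244]
force: [0.0, 0.1, -1.2]
width: 0.0189
t: 5.5
eef_pos: [0.5282, 0.2243, 0.3532]
ee_rot: [-3.141, 0.001, -1.244]
force: [-0.6, 0.1, -1.3]
width: 0.0187
```

View pics/wrist3.png

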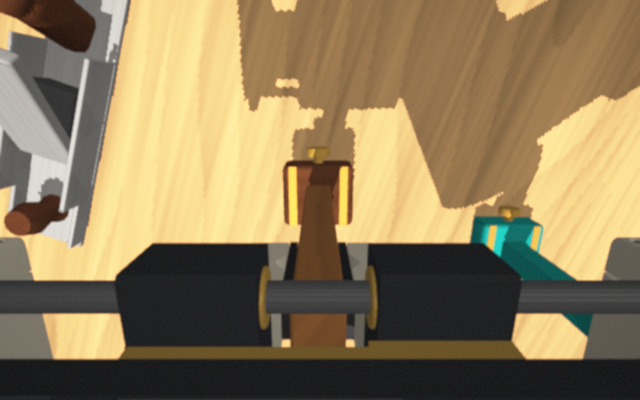

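View pics/scene3.png

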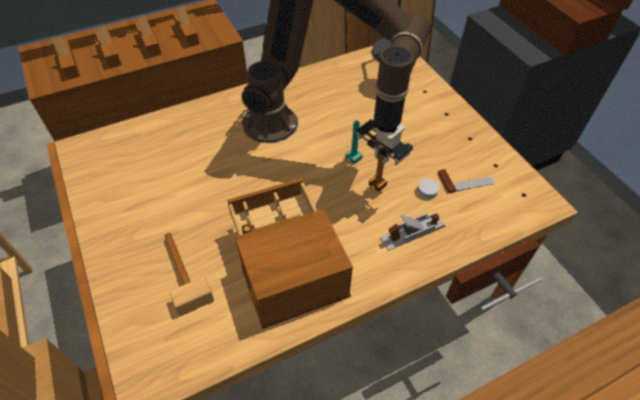

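```bash
python3 -m handwheel '[[0.1,-0.8,0,-0.02],[0.3,-2,0,-0.05],[0.4,-3,0,-0.07],[0.4,-3,0,-0.07],[0.4,-3,0,-0.07],[0.3,-3,0,-0.07],[0.2,-1.8,0,-0.046],[0.1,-0.8,0,-0.02],[0,0,0,0],[0,0,-1,0],[0,0,-1,0],[0,0,-0.5,0],[0,0,-0.3,0],[0,0,-0.1,0],[0,0,0,0],[0,0,0,0]]'
python3 - <<'E'
from h import *
import pickle
f=grab('wrist','wrist4.png')
pickle.dump(f,open('w4.pkl','wb'))
C=cloud(f);s=arm.get_state();print(s['eef_pos'],s['force'],s['ee_rot'])
d=np.linalg.norm(C[...,:2]-s['eef_pos'][:2],axis=-1)
for lo,hi in [(.0,.008),(.022,.034),(.05,.08),(.08,.11),(.11,.14)]:
    q=C[(d<.06)&(C[...,2]>lo)&(C[...,2]<hi)]
    if len(q)>10: print(lo,len(q),q.mean(0).round(4),cv2.minAreaRect((q[:,:2]*1000).astype(np.float32)))
E
```

```text
t: 7.25
eef_pos: [0.5504, 0.0504, 0.3239]
ee_rot: [-3.141, 0.0, -1.66]
force: [0.3, 0.9, -1.5]
width: 0.0191
[0.55033303 0.05033493 0.32398994] [ 0.40263181  0.59624847 -0.11779262] [-3.14108726e+00  2.31086770e-04 -1.65967739e+00]
0.0 8001 [0.5493 0.0394 0.0011] ((550.1150512695312, 46.69728469848633), (112.10990905761719, 119.87242126464844), 86.5609359741211)
0.022 3241 [0.5498 0.0436 0.0298] ((549.8197021484375, 44.14809036254883), (61.716697692871094, 56.084171295166016), 84.4906997680664)
0.05 313 [0.5496 0.041  0.066 ] ((549.6173706054688, 41.4256591796875), (2.097646951675415, 18.99029541015625), 84.21422576904297)
0.08 439 [0.5495 0.0411 0.096 ] ((549.6100463867188, 41.390804290771484), (1.899106740951538, 18.902822494506836), 84.6327896118164)
0.11 687 [0.5496 0.041  0.126 ] ((549.6073608398438, 41.43838119506836), (2.4866719245910645, 19.01833724975586), 84.25059509277344)
```

View pics/wrist4.png

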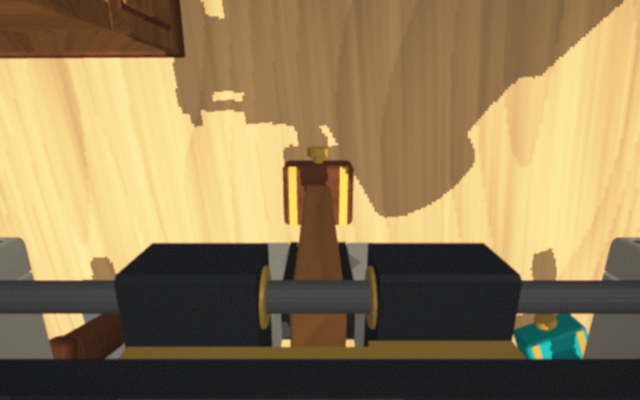

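The head now sits about 1.5 mm above the bench and square to the chest. I set it down and tilt it about the head's edge in a light grip.

```bash
python3 -m handwheel '[[0,0,-0.1,0],[0,0,-0.07,0],[0,0,0,0]]' - 5
python3 -m handwheel '[[0.08,0.89,0.07,0],[0.08,0.89,0.07,0],[0.08,0.89,0.06,0],[0.08,0.89,-0.09,0],[0.08,0.89,-0.09,0],[0.08,0.89,-0.09,0],[0.08,0.86,-0.24,0],[0.08,0.86,-0.24,0],[0.08,0.86,-0.24,0],[0,0,0,0]]'
python3 - <<'E'
from h import *
grab('wrist','wrist5.png');f=grab('scene')
cv2.imwrite('pics/scene5.png',cv2.resize(f['image'][90:240,230:430],(800,600),interpolation=cv2.INTER_CUBIC)[:,:,::-1])
E
```

```text
t: 7.6
eef_pos: [0.5503, 0.0502, 0.3225]
ee_rot: [-3.141, 0.0, -1.66]
force: [-0.7, -0.2, 2.8]
width: 0.0189
t: 8.6
eef_pos: [0.5577, 0.1309, 0.3139]
ee_rot: [-3.141, 0.001, -1.659]
force: [-1.7, 2.0, 4.7]
width: 0.019
```

View pics/wrist5.png

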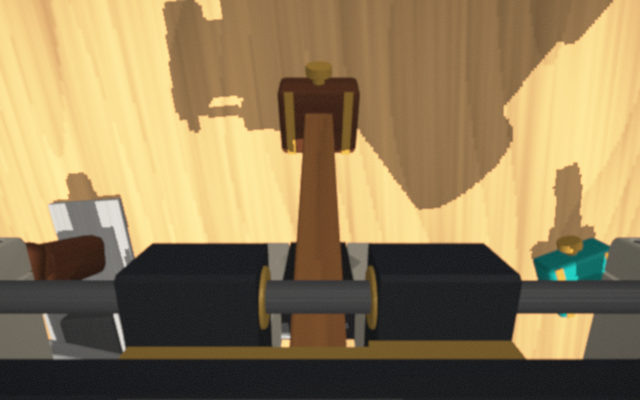

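View pics/scene5.png

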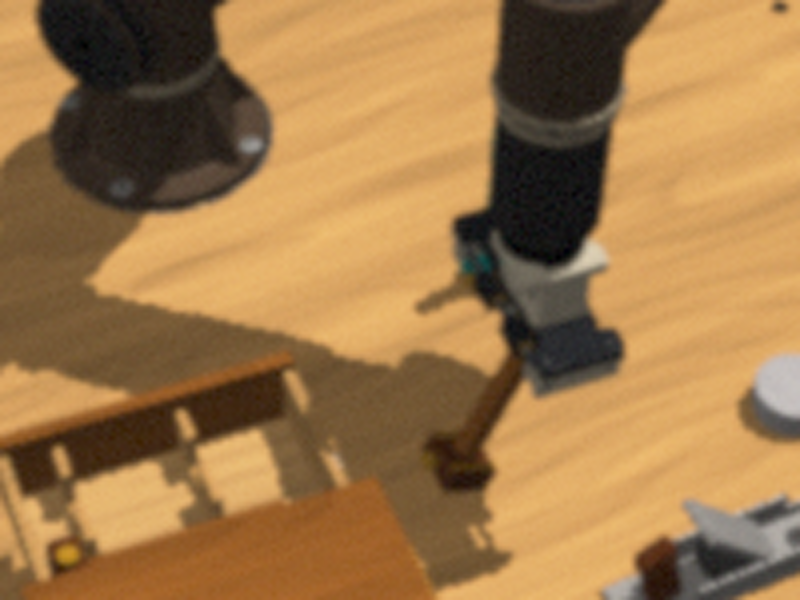

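The tilt is working: the beam leans about 30° in the scene crop at (490,410) and the head stays on the bench. Continuing.

```bash
python3 -m handwheel '[[0.07,0.8,-0.39,0],[0.07,0.8,-0.39,0],[0.07,0.8,-0.39,0],[0.06,0.73,-0.52,0],[0.06,0.73,-0.52,0],[0.06,0.73,-0.52,0],[0.06,0.62,-0.64,0],[0.06,0.62,-0.64,0],[0.06,0.62,-0.64,0],[0.04,0.5,-0.74,0],[0.04,0.5,-0.74,0],[0.04,0.5,-0.74,0],[0,0,0,0]]'
python3 - <<'E'
from h import *
f=grab('wrist','wrist6.png');C=cloud(f)
s=arm.get_state();p=s['eef_pos'][:2];b=np.array([.089,.996])
u=(C[...,:2]-p)@b; v=(C[...,:2]-p)@[ .996,-.089]
m=(abs(v)<.007)&(u>-.13)&(u<-.03)&(C[...,2]>.01)
for lo in np.arange(-.19,-.02,.02):
    q=C[(abs(v)<.007)&(u>lo)&(u<lo+.02)]
    if len(q)>5:print(round(lo,2),len(q),np.percentile(q[:,2],[5,50,95]).round(4))
f=grab('scene')
cv2.imwrite('pics/scene6.png',cv2.resize(f['image'][90:240,280:480],(800,600),interpolation=cv2.INTER_CUBIC)[:,:,::-1])
E
```

```text
t: 10.0
eef_pos: [0.5639, 0.2091, 0.2437]
ee_rot: [3.14, -0.002, -1.66]
force: [-0.6, 0.1, -0.9]
width: 0.0188
-0.13 477 [0.047  0.0489 0.0509]
-0.11 1488 [0.051  0.0557 0.0603]
-0.09 2686 [0.0616 0.0691 0.2248]
-0.07 1742 [0.0712 0.0758 0.0804]
-0.05 2884 [0.0815 0.0884 0.1494]
-0.03 7025 [0.0926 0.1602 0.174 ]
```

View pics/wrist6.png

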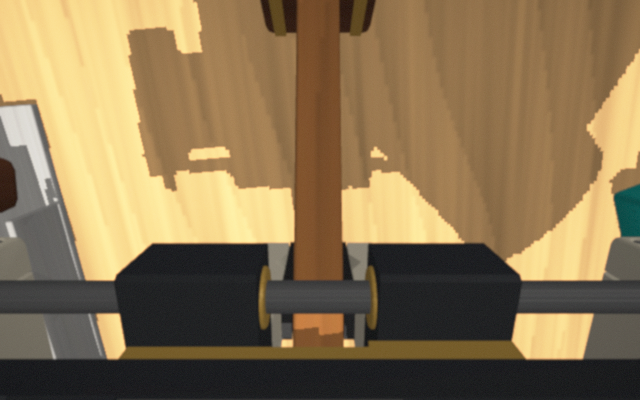

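View pics/scene6.png

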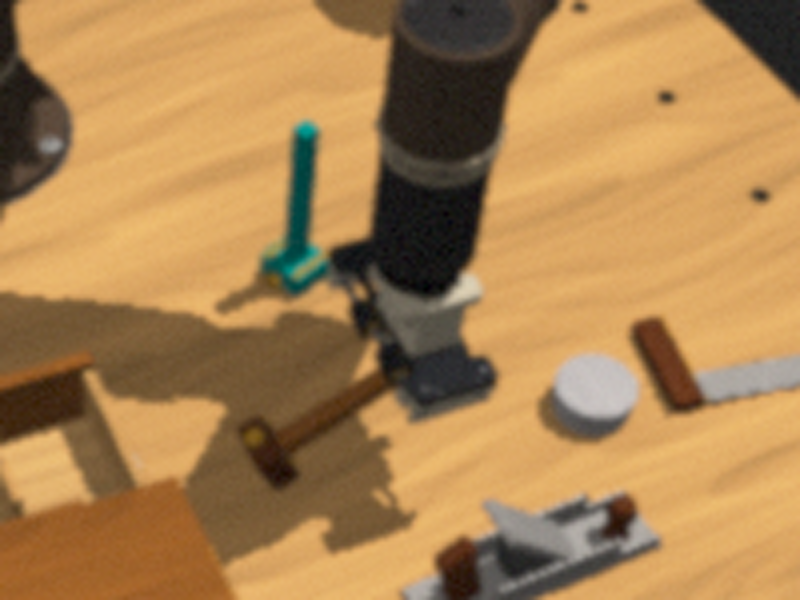

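```bash
python3 - <<'E'
from h import *
f=grab('wrist');C=cloud(f)
s=arm.get_state();p=s['eef_pos'][:2];b=np.array([.089,.996]);n=np.array([.996,-.089])
def rep(C,tag):
    u=(C[...,:2]-p)@b; v=(C[...,:2]-p)@n
    print(tag)
    for vl,vh in [(-.035,-.012),(-.007,.007),(.012,.035)]:
        for lo in np.arange(-.24,0.04,.01):
            q=C[(v>vl)&(v<vh)&(u>lo)&(u<lo+.01)&(C[...,2]>.004)&(C[...,2]<.125)]
            if len(q)>3:print(vl,round(lo,2),len(q),np.percentile(q[:,2],[5,50,95]).round(4))
rep(C,'wrist')
g=grab('scene');rep(cloud(g),'scene');
g=grab('top');rep(cloud(g),'top')
E
```

```text
wrist
-0.035 -0.12 913 [0.0208 0.0299 0.0377]
-0.035 -0.11 175 [0.0151 0.0182 0.0209]
-0.035 -0.02 615 [0.0727 0.087  0.1055]
-0.035 -0.01 243 [0.0732 0.0903 0.1236]
-0.035 0.0 170 [0.113  0.1142 0.1229]
-0.035 0.01 5 [0.1129 0.1145 0.1146]
-0.007 -0.12 512 [0.0469 0.0489 0.0511]
-0.007 -0.11 729 [0.0507 0.0533 0.0559]
-0.007 -0.1 738 [0.0558 0.0584 0.061 ]
-0.007 -0.09 784 [0.0609 0.0635 0.0659]
-0.007 -0.08 832 [0.066  0.0688 0.0712]
-0.007 -0.07 860 [0.0712 0.0737 0.0764]
-0.007 -0.06 893 [0.0763 0.0788 0.0815]
-0.007 -0.05 935 [0.0814 0.084  0.0867]
-0.007 -0.04 983 [0.0866 0.089  0.0917]
-0.007 -0.03 1021 [0.0916 0.0942 0.0968]
-0.007 -0.02 1075 [0.0968 0.0994 0.1021]
-0.007 -0.01 154 [0.101  0.1021 0.103 ]
-0.007 0.0 890 [0.1082 0.1102 0.1123]
-0.007 0.01 352 [0.1114 0.1128 0.114 ]
0.012 -0.12 837 [0.021  0.0298 0.0376]
0.012 -0.11 173 [0.0152 0.0179 0.0214]
0.012 -0.02 600 [0.073  0.087  0.1055]
0.012 -0.01 188 [0.0764 0.0898 0.1237]
0.012 0.0 138 [0.113  0.1145 0.1232]
0.012 0.01 4 [0.1138 0.1141 0.1146]
scene
-0.035 -0.16 7 [0.0396 0.0474 0.0488]
-0.035 -0.15 9 [0.0052 0.050
[... 1974 characters left out ...]
 12 [0.0719 0.0787 0.0832]
-0.007 -0.05 12 [0.0797 0.0865 0.0935]
-0.007 -0.04 11 [0.0838 0.0912 0.0972]
-0.007 -0.03 4 [0.0877 0.0913 0.0949]
0.012 -0.23 8 [0.0049 0.0053 0.007 ]
0.012 -0.19 5 [0.0045 0.0073 0.01  ]
0.012 -0.18 6 [0.0044 0.0057 0.0064]
0.012 -0.17 4 [0.0049 0.007  0.0128]
0.012 -0.16 8 [0.0059 0.0301 0.0535]
0.012 -0.15 10 [0.0433 0.0498 0.0568]
0.012 -0.14 11 [0.0469 0.0526 0.0572]
0.012 -0.13 13 [0.0288 0.0488 0.0569]
0.012 -0.12 9 [0.0144 0.027  0.0357]
0.012 -0.11 7 [0.0049 0.0073 0.0174]
0.012 -0.09 4 [0.0065 0.0072 0.0084]
0.012 -0.08 5 [0.0056 0.0089 0.0137]
0.012 -0.07 4 [0.0042 0.0056 0.0069]
0.012 -0.05 6 [0.0063 0.0083 0.0118]
0.012 -0.04 7 [0.0045 0.0052 0.0066]
```

The gauge is at about 63°, with the head on the bench. The beam has slipped up a little in the pads, so I continue along the true arc for where it is now.

```bash
python3 -m handwheel '[[0,0,-0.1,0],[0.03,0.35,-0.55,0],[0.03,0.35,-0.55,0],[0.03,0.35,-0.55,0],[0.03,0.28,-0.58,0],[0.03,0.28,-0.58,0],[0.03,0.28,-0.58,0],[0.02,0.18,-0.53,0],[0.02,0.18,-0.53,0],[0.02,0.18,-0.53,0],[0,0,0,0],[0,0,0,0]]' - 4
python3 - <<'E'
from h import *
f=grab('wrist','wrist7.png');C=cloud(f)
s=arm.get_state();p=s['eef_pos'][:2];b=np.array([.089,.996]);n=np.array([.996,-.089])
u=(C[...,:2]-p)@b; v=(C[...,:2]-p)@n
for lo in np.arange(-.12,0.04,.02):
    q=C[(abs(v)<.007)&(u>lo)&(u<lo+.02)&(C[...,2]<.09)]
    if len(q)>3:print(round(lo,2),len(q),np.percentile(q[:,2],[5,50,95]).round(4))
f=grab('scene')
cv2.imwrite('pics/scene7.png',cv2.resize(f['image'][90:240,280:480],(800,600),interpolation=cv2.INTER_CUBIC)[:,:,::-1])
E
```

```text
t: 11.45
eef_pos: [0.5667, 0.2331, 0.1944]
ee_rot: [3.141, -0.0, -1.66]
force: [0.5, -0.5, -1.2]
width: 0.0194
-0.12 857 [0.0411 0.0423 0.0434]
-0.1 2546 [0.0425 0.044  0.0456]
-0.08 2383 [0.0449 0.0466 0.0481]
-0.06 2207 [0.0475 0.0491 0.0506]
-0.04 2054 [0.0501 0.0517 0.0532]
-0.02 1013 [0.0524 0.0536 0.0546]
0.0 1199 [0.0557 0.0568 0.058 ]
```

View pics/scene7.png

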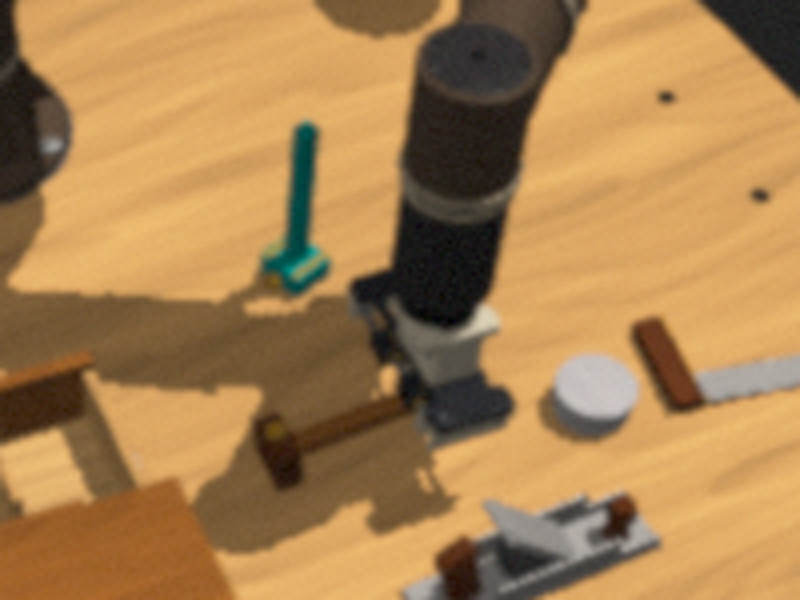

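```bash
python3 -m handwheel '[[0.01,0.1,-0.4,0],[0.01,0.1,-0.4,0],[0,0.06,-0.4,0],[0,0.02,-0.2,0],[0,0,0,0],[0,0,0,0]]'
python3 - <<'E'
from h import *
f=grab('wrist','wrist8.png');C=cloud(f)
s=arm.get_state();p=s['eef_pos'][:2];b=np.array([.089,.996]);n=np.array([.996,-.089])
u=(C[...,:2]-p)@b; v=(C[...,:2]-p)@n
for lo in np.arange(-.12,0.04,.02):
    q=C[(abs(v)<.007)&(u>lo)&(u<lo+.02)&(C[...,2]<.09)]
    if len(q)>3:print(round(lo,2),len(q),np.percentile(q[:,2],[5,50,95]).round(4))
E
```

```text
t: 12.15
eef_pos: [0.5669, 0.236, 0.1804]
ee_rot: [3.141, -0.0, -1.66]
force: [0.3, -0.4, -0.9]
width: 0.0188
-0.12 651 [0.0363 0.0375 0.0386]
-0.1 2952 [0.0368 0.038  0.0392]
-0.08 2615 [0.0377 0.0388 0.0399]
-0.06 2326 [0.0384 0.0395 0.0406]
-0.04 4046 [0.0395 0.0416 0.0871]
-0.02 953 [0.04   0.0409 0.0418]
0.0 1185 [0.0409 0.0418 0.0428]
```

View pics/wrist8.png

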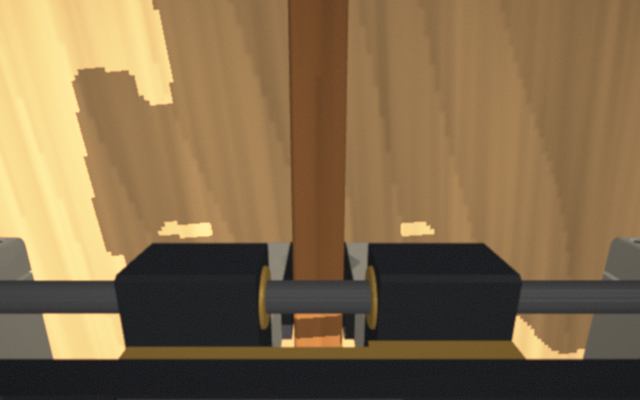

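```bash
python3 -m handwheel '[[0,0,-0.15,0],[0,0,0,0],[0,0,0,0]]' - 3
python3 -m handwheel '[[0,0,0,0],[0,0,0,0],[0,0,0,0],[0,0,0,0],[0,0,0,0],[0,0,0,0],[0,0,0,0]]' 0.3
python3 -m handwheel '[[0,0,1,0],[0,0,3,0],[0,-1,5,0],[0,-2,5,0],[0,-2,2,0],[0,-2,0,0],[0,0,0,0],[0,0,0,0]]' 0
python3 - <<'E'
from h import *
import pickle
f=grab('wrist','wrist9.png');C=cloud(f);pickle.dump(f,open('w9.pkl','wb'))
f=grab('scene')
cv2.imwrite('pics/scene9.png',cv2.resize(f['image'][90:240,280:480],(800,600),interpolation=cv2.INTER_CUBIC)[:,:,::-1])
E
```

```text
t: 12.5
eef_pos: [0.567, 0.2361, 0.1791]
ee_rot: [-3.142, 0.0, -1.66]
force: [-0.4, -0.3, 0.2]
width: 0.0189
t: 13.2
eef_pos: [0.5669, 0.2361, 0.1791]
ee_rot: [3.142, 0.0, -1.66]
force: [-1.0, 0.1, -0.5]
width: 0.0607
t: 14.0
eef_pos: [0.5667, 0.167, 0.3343]
ee_rot: [3.141, -0.0, -1.661]
force: [0.9, 0.3, -0.3]
width: 0.0877
```

View pics/wrist9.png

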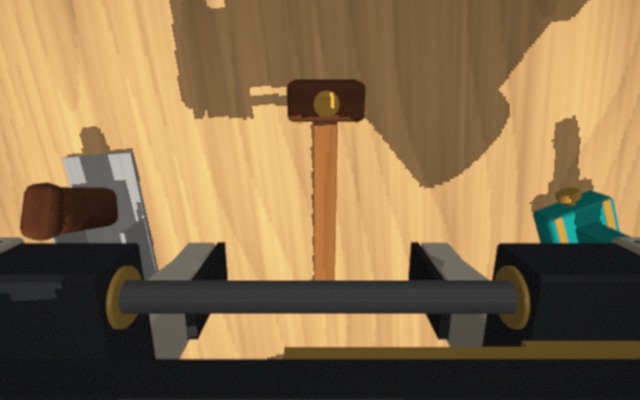

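View pics/scene9.png

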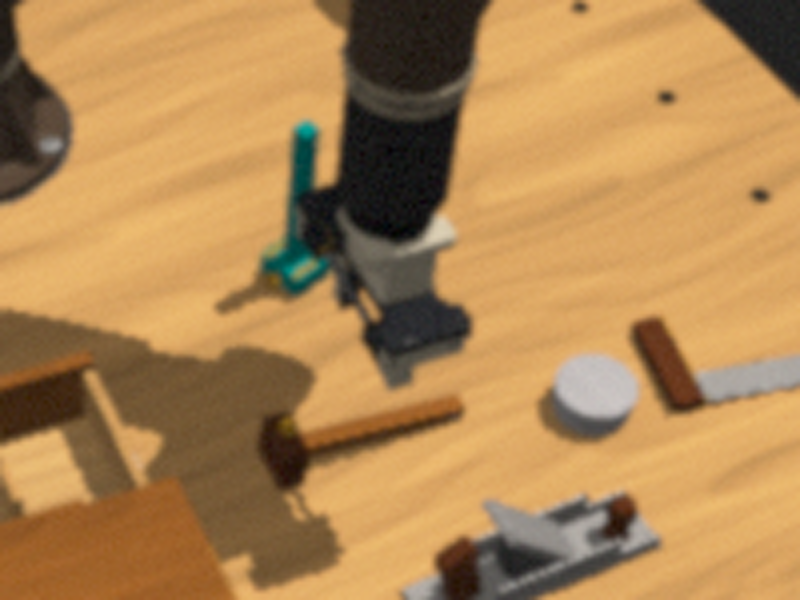

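The gauge lies flat, screw up at (327,103) in the wrist view, beam along the frame. Measuring it for the regrasp.

```bash
python3 - <<'E'
from h import *
import pickle
f=pickle.load(open('w9.pkl','rb'));C=cloud(f);s=arm.get_state();p=s['eef_pos'][:2]
b=np.array([.089,.996]);n=np.array([.996,-.089])
u=(C[...,:2]-p)@b; v=(C[...,:2]-p)@n
m=(abs(v)<.05)&(u>-.2)&(u<.0)&(C[...,2]>.012)&(C[...,2]<.06)
q=C[m&(C[...,2]>.042)&(C[...,2]<.056)];r=cv2.minAreaRect((q[:,:2]*1000).astype(np.float32));print('head',len(q),q.mean(0),r)
q=C[m&(C[...,2]>.056)];print('screw',len(q),q.mean(0) if len(q) else '')
q=C[m&(C[...,2]<.04)&(abs(v)<.015)&(u>-.07)];r=cv2.minAreaRect((q[:,:2]*1000).astype(np.float32));print('beam',len(q),r)
for lo in np.arange(-.1,0,.02):
    k=C[m&(abs(v)<.015)&(u>lo)&(u<lo+.02)];print(round(lo,2),len(k),k.mean(0).round(4))
E
```

```text
head 2610 [0.55444631 0.09488585 0.05137147] ((554.3240966796875, 95.64685821533203), (28.429407119750977, 56.046573638916016), 84.88011932373047)
screw 2 [0.55848802 0.08908199 0.05887922]
beam 1698 ((558.4281616210938, 139.31906127929688), (57.822471618652344, 18.479942321777344), 84.53933715820312)
-0.1 538 [0.5594 0.0837 0.0477]
-0.08 683 [0.5654 0.0986 0.0515]
-0.06 619 [0.5573 0.1185 0.0352]
-0.04 589 [0.5585 0.1384 0.0325]
-0.02 537 [0.5605 0.1582 0.0307]
```

```bash
python3 -m handwheel '[[-0.3,0.2,-1,0],[-0.23,0.18,-2,0],[0,0,-3,0],[0,0,-3,0],[0,0,-3,0],[0,0,-2,0],[0,0,-0.7,0],[0,0,0,0],[0,0,0,0]]' 0
python3 -m handwheel '[[0,0,0,0],[0,0,0,0],[0,0,0,0],[0,0,0,0],[0,0,0,0],[0,0,0,0],[0,0,0,0],[0,0,0,0],[0,0,0,0],[0,0,0,0],[0,0,0,0],[0,0,0,0]]' 1 40
python3 -m handwheel '[[0,0,0.5,0],[0,0,1,0],[0,0,3,0],[0,0,4,0],[0,0,4,0],[0,0,4,0],[0,0,3,0],[0,0,2,0],[0,0,0,0],[0,0,0,0]]'
python3 - <<'E'
from h import *
import pickle
F={n:grab(n,n+'10.png') for n in ['wrist','top','scene']};pickle.dump(F,open('f10.pkl','wb'))
f=F['wrist'];C=cloud(f);s=arm.get_state();p=s['eef_pos'];print(p,s['force'])
b=np.array([.09,.996]);n=np.array([.996,-.09])
u=(C[...,:2]-p[:2])@b; v=(C[...,:2]-p[:2])@n;w=C[...,2]-p[2]+.159
for lo in np.arange(-.11,0,.01):
    k=w[(abs(v)<.007)&(u>lo)&(u<lo+.01)&(w>-.06)&(w<.05)]
    if len(k)>5:print(round(lo,2),len(k),np.percentile(k,[5,50,95]).round(4))
m=(w>0)&(w<.06)&(abs(v)<.05)&(u<-.03)&(u>-.13)
for k in np.arange(-.035,.036,.01):
    q=w[m&(abs(v-k)<.004)&(u<-.055)];print('v',k.round(3),len(q),np.median(q).round(4) if len(q) else '')
E
```

```text
t: 15.0
eef_pos: [0.5619, 0.1719, 0.188]
ee_rot: [-3.141, 0.0, -1.659]
force: [0.0, 0.5, 0.9]
width: 0.0875
t: 16.2
eef_pos: [0.5616, 0.1715, 0.1875]
ee_rot: [3.141, -0.0, -1.66]
force: [0.1, -0.2, 0.3]
width: 0.0189
t: 17.2
eef_pos: [0.5612, 0.1713, 0.4031]
ee_rot: [-3.141, 0.001, -1.66]
force: [-0.4, -0.0, -2.3]
width: 0.0185
[0.56125619 0.17130086 0.40134312] [-0.37719112  0.51714997 -0.91819533]
-0.09 1480 [0.0236 0.026  0.0381]
-0.08 1842 [0.0359 0.0371 0.0381]
-0.07 1043 [0.0082 0.0246 0.0372]
-0.06 977 [0.0065 0.0077 0.0088]
-0.05 919 [0.0058 0.0068 0.0078]
-0.04 831 [0.0049 0.006  0.0069]
-0.03 788 [0.004  0.0051 0.006 ]
-0.02 720 [0.0032 0.0042 0.0052]
-0.01 676 [0.0023 0.0033 0.0043]
v -0.035 0 
v -0.025 1708 0.0246
v -0.015 2346 0.0249
v -0.005 2666 0.0353
v 0.005 2684 0.0345
v 0.015 2332 0.025
v 0.025 1684 0.0246
v 0.035 0
```

View pics/wrist10.png

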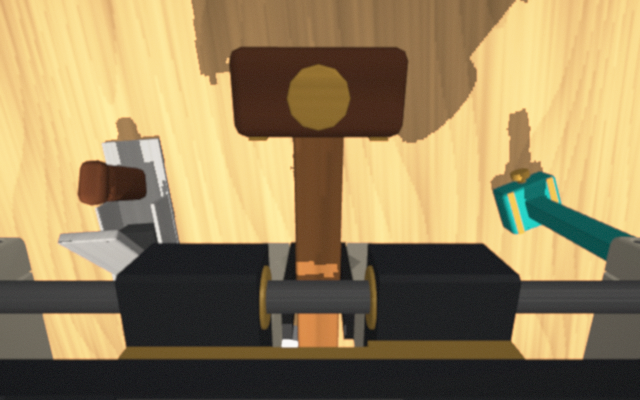

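```bash
python3 -m handwheel '[[-0.3,-1,1,0],[-0.8,-2.5,1,0],[-1.2,-4,0,0],[-1.2,-4,0,0],[-1.2,-4,0,0],[-1.2,-4,0,0],[-1.2,-4,0,0],[-1.2,-4,0,0],[-1,-2.6,0,0],[-0.6,-1.4,0,0],[-0.2,-0.6,0,0],[0,0,0,0],[0,0,0,0]]'
python3 - <<'E'
from h import *
import pickle
f=grab('wrist','wrist11.png');pickle.dump(f,open('w11.pkl','wb'))
E
```

```text
t: 18.65
eef_pos: [0.461, -0.149, 0.4225]
ee_rot: [-3.142, 0.0, -1.659]
force: [-0.5, 0.3, -0.0]
width: 0.0187
```

View pics/wrist11.png

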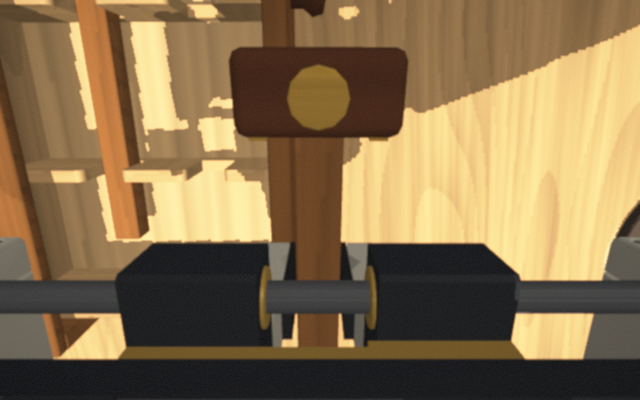

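```bash
python3 -m handwheel '[[-0.3,-2,0,0],[-0.6,-3,0,0],[0,0,0,0],[0,0,0,0],[0,0,0,0]]'
python3 - <<'E'
from h import *
import pickle
f=grab('wrist','wrist12.png');pickle.dump(f,open('w12.pkl','wb'))
C=cloud(f);yaw=np.radians(-5.1);X=np.array([np.cos(yaw),np.sin(yaw)]);Y=np.array([-X[1],X[0]]);o=np.array([.7546,-.2303])
L=np.stack([(C[...,:2]-o)@X,(C[...,:2]-o)@Y,C[...,2]],-1).reshape(-1,3)
L=L[(L[:,0]>-.32)&(L[:,0]<-.12)&(abs(L[:,1])<.16)&(L[:,2]<.2)]
# rasterise height map 1mm
H=np.zeros((320,200))
iy=((.16-L[:,1])*1000).astype(int);ix=((L[:,0]+.32)*1000).astype(int)
np.maximum.at(H,(iy.clip(0,319),ix.clip(0,199)),L[:,2])
H=cv2.dilate(H,np.ones((3,3)))
im=cv2.applyColorMap(np.clip((H-.09)/.11*255,0,255).astype(np.uint8),cv2.COLORMAP_JET)
im=cv2.resize(im,None,fx=1.8*1,fy=1.8,interpolation=cv2.INTER_NEAREST);cv2.imwrite('pics/hm.png',im);np.save('H.npy',H)
E
```

```text
t: 19.2
eef_pos: [0.452, -0.1988, 0.4224]
ee_rot: [3.141, 0.0, -1.659]
force: [-0.2, 0.7, -1.5]
width: 0.0188
```

View pics/hm.png

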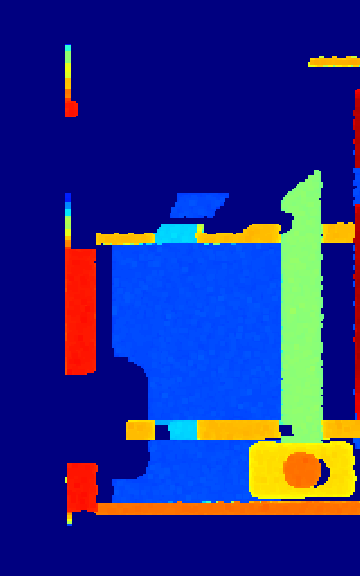

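View pics/wrist12.png

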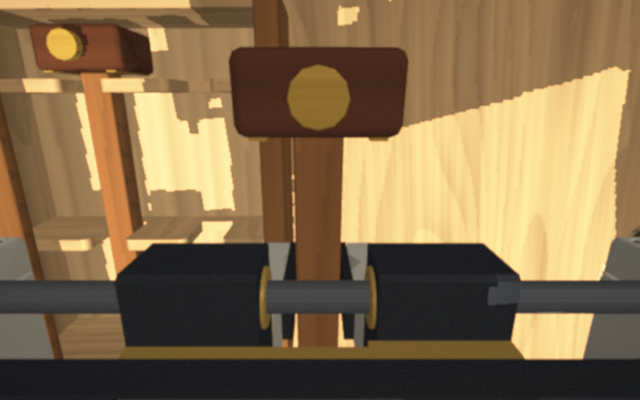

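```bash
python3 - <<'E'
import numpy as np
H=np.load('H.npy')
X=lambda i:(i+.5)/1000-.32
Yc=lambda j:.16-(j+.5)/1000
fl=H[150:220,80:140];print('floor',np.median(fl))
fr=H[140:200,25:60];c=np.where(np.median(fr,0)>.17)[0];print('front x',X(25+c[0]),X(25+c[-1]),'z',np.median(fr[:,c]))
bm=H[150:220,150:190];c=np.where(np.median(bm,0)>np.median(fl)+.01)[0];print('stored beam x',X(150+c[0]),X(150+c[-1]),np.median(bm[:,c]))
hd=H[235:290,130:200]
c=np.where(np.median(hd,0)>.14)[0];r=np.where(np.median(H[225:300,145:165],1)>.15)[0];print('stored head x',X(130+c[0]),'y',Yc(225+r[0]),Yc(225+r[-1]),H[225+r,155].round(3))
for nm,sl in [('R',slice(225,250)),('L',slice(115,145))]:
    cc=H[sl,112:145];r=np.where(np.median(cc,1)>.15)[0];print(nm,'div y',Yc(sl.start+r[0]),Yc(sl.start+r[-1]),np.median(cc[r]))
    row=H[sl.start+r[len(r)//2],60:145];print(''.join('#' if z>.15 else ('n' if z>.118 else '.') for z in row))
    k=np.where((row>.118)&(row<.15))[0];print('notch',X(60+k[0]),X(60+k[-1]),np.median(row[k]))
s=H[265:300,60:120];r=np.where(np.median(s,1)>.16)[0];print('right side y',Yc(265+r[0]),Yc(265+r[-1]),np.median(s[r]))
k=H[120:150,:]
# slope of stored beam centre
for j in range(110,235,25):
    c=[i for i in range(145,190) if .13<H[j,i]<.16];print(Yc(j),X(np.mean(c)) if c else '')
E
```

```text
floor 0.11211793203166792
front x -0.28350000000000003 -0.2675 z 0.18400439730973506
stored beam x -0.1635 -0.14150000000000001 0.14651429849485761
stored head x -0.1815 y -0.07350000000000001 -0.12549999999999997 [0.138 0.138 0.138 0.    0.    0.    0.    0.162 0.162 0.162 0.16  0.162
 0.162 0.162 0.162 0.162 0.162 0.163 0.163 0.163 0.163 0.162 0.162 0.162
 0.163 0.163 0.163 0.162 0.163 0.163 0.163 0.162 0.162 0.162 0.162 0.162
 0.162 0.162 0.161 0.159 0.158 0.166 0.173 0.174 0.174 0.174 0.174 0.174
 0.174]
R div y -0.07350000000000001 -0.08349999999999999 0.16624398039479937
..........################.......nnnnnnnnnnnnnnnn####################################
notch -0.2265 -0.21150000000000002 0.12727812209918435
L div y 0.0305 0.025499999999999995 0.1658425589661948
##########################nnnnnnnnnnnnnnnnnnnnnnn####################################
notch -0.2335 -0.21150000000000002 0.12710463728230964
right side y -0.11950000000000002 -0.12549999999999997 0.174239521091817
0.0495 -0.153
0.024499999999999994 -0.153
-0.0005000000000000004 -0.1525
-0.025499999999999995 -0.153
-0.05049999999999999 -0.152
```

```bash
python3 - <<'E'
from h import *
import pickle
f=pickle.load(open('w12.pkl','rb'));C=cloud(f);s=arm.get_state();p=s['eef_pos'];print(p)
yaw=np.radians(-5.1);X=np.array([np.cos(yaw),np.sin(yaw)]);Y=np.array([-X[1],X[0]])
v=(C[...,:2]-p[:2])@X;u=(C[...,:2]-p[:2])@Y;w=C[...,2]-p[2]+.159
hd=(w>.019)&(w<.03)&(abs(v)<.05)&(u<-.05)&(u>-.12)
q=np.c_[v[hd],u[hd]]*1000;print('head',cv2.minAreaRect(q.astype(np.float32)),np.median(w[hd]))
sc=(w>.031)&(w<.045)&(abs(v)<.02)&(u<-.05)&(u>-.12);print('screw',np.median(v[sc]),np.median(u[sc]))
bm=(w>-.01)&(w<.012)&(abs(v)<.02)&(u<-.01)&(u>-.055)
q=np.c_[v[bm],u[bm]]*1000;print('beam',cv2.minAreaRect(q.astype(np.float32)))
A=np.polyfit(u[bm],w[bm],1);print('slope',np.degrees(np.arctan(A[0])),'top at u=0',A[1])
A=np.polyfit(u[bm],v[bm],1);print('skew',np.degrees(np.arctan(A[0])),A[1])
E
```

```text
[ 0.45198405 -0.19872819  0.42247849]
head ((-0.11370849609375, -75.82105255126953), (28.616287231445312, 56.06856155395508), 89.93284606933594) 0.023129974047091023
screw -0.00012161362562151235 -0.07517376274329232
beam ((0.01648712158203125, -32.50091552734375), (44.98728942871094, 39.914127349853516), 89.97319793701172)
slope -6.092183285277602 top at u=0 0.0002651724731346446
skew 0.03174767719534663 -3.369471371487792e-05
```

```bash
python3 -m handwheel '[[1,-0.5,0,0],[2,-0.9,0,0],[2,-0.9,0,0],[2,-0.9,0,0],[0.9,-0.25,0,0],[0,0,0,0],[0,0,0,0],[0,0,0,0]]'
python3 - <<'E'
from h import *
grab('wrist','wrist13.png');s=arm.get_state();print(s['eef_pos'],s['ee_rot'],s['force'])
E
```

```text
t: 20.05
eef_pos: [0.53, -0.2337, 0.4227]
ee_rot: [-3.142, 0.0, -1.66]
force: [0.4, -0.3, -1.7]
width: 0.0185
[ 0.53003521 -0.23370042  0.42285486] [-3.14121884e+00  8.38633597e-05 -1.65947305e+00] [-0.34823532  0.09583615 -0.84604389]
```

View pics/wrist13.png

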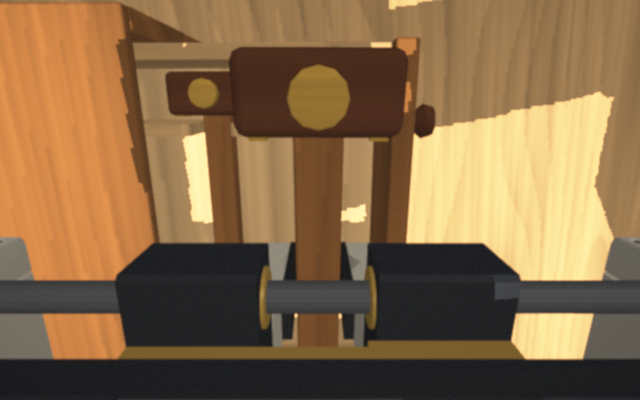

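The held gauge's head (320,95) lines up with the stored gauge (203,92) and the front at (403,150). Descending.

```bash
python3 -m handwheel '[[0.1,0.05,-1,0],[0,0,-2,0],[0,0,-2,0],[0,0,-2,0],[0,0,-1.5,0],[0,0,-1,0],[0,0,-0.5,0],[0,0,0,0],[0,0,0,0]]'
python3 - <<'E'
from h import *
grab('wrist','wrist14.png');s=arm.get_state();print(s['eef_pos'],s['force'])
f=grab('scene');cv2.imwrite('pics/scene14.png',cv2.resize(f['image'][140:260,200:360],(800,600),interpolation=cv2.INTER_CUBIC)[:,:,::-1])
E
```

```text
t: 21.0
eef_pos: [0.5319, -0.2336, 0.3231]
ee_rot: [-3.141, -0.0, -1.66]
force: [-0.1, -0.7, -0.9]
width: 0.0184
[ 0.53189376 -0.23357261  0.32333154] [ 0.09526947 -0.4035261  -0.47750553]
```

View pics/wrist14.png

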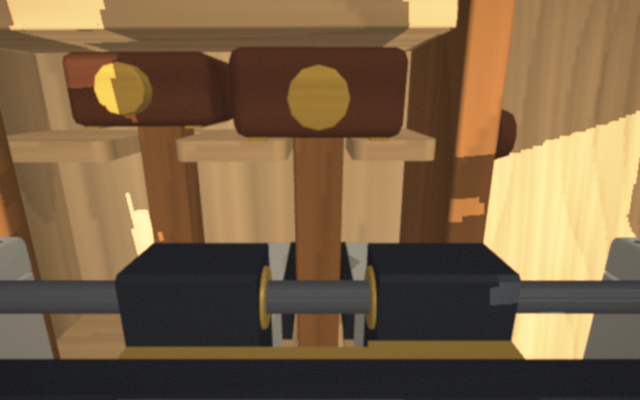

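View pics/scene14.png

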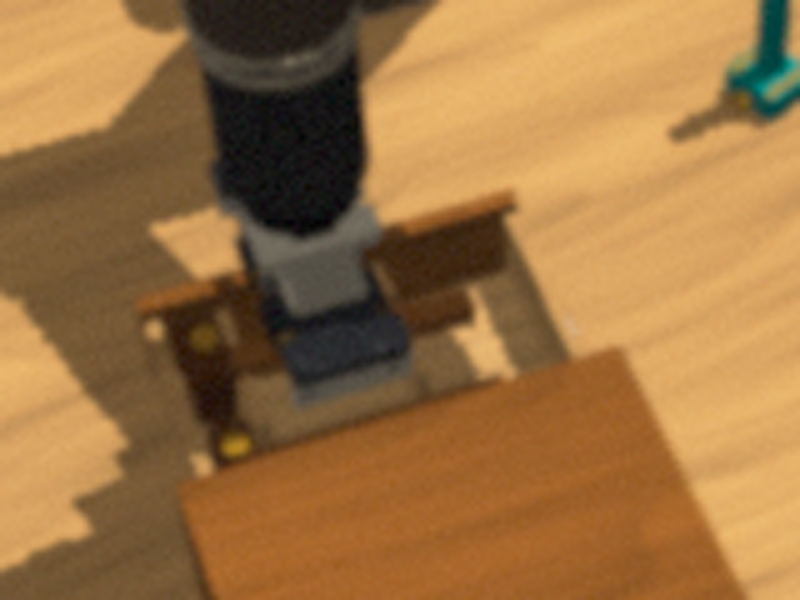

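The beam enters the right notch centred (notch 290–350, beam 295–343). I reduce the grip and lower it so the notches level it.

```bash
python3 -m handwheel '[[0,0,-0.4,0],[0,0,-0.4,0],[0,0,-0.2,0],[0,0,-0.15,0],[0,0,-0.15,0],[0,0,0,0]]' - 10
python3 -m handwheel '[[0,0,-0.1,0],[0,0,-0.1,0],[0,0,-0.1,0],[0,0,-0.1,0],[0,0,0,0],[0,0,0,0]]' - 8
python3 - <<'E'
from h import *
f=grab('wrist','wrist15.png');C=cloud(f);s=arm.get_state();p=s['eef_pos'];print(p)
yaw=np.radians(-5.1);X=np.array([np.cos(yaw),np.sin(yaw)]);Y=np.array([-X[1],X[0]])
v=(C[...,:2]-p[:2])@X;u=(C[...,:2]-p[:2])@Y;w=C[...,2]-p[2]+.159
bm=(w>-.01)&(w<.02)&(abs(v)<.007)&(u<-.015)&(u>-.05)
A=np.polyfit(u[bm],w[bm],1);print('slope',np.degrees(np.arctan(A[0])),'top at u=0',A[1],A[1]+p[2]-.159)
E
```

```text
t: 21.7
eef_pos: [0.5316, -0.2335, 0.3093]
ee_rot: [3.141, 0.0, -1.66]
force: [0.2, 0.4, -1.1]
width: 0.0186
t: 22.3
eef_pos: [0.5316, -0.2335, 0.3055]
ee_rot: [3.142, 0.0, -1.66]
force: [1.0, -0.2, -1.5]
width: 0.0189
[ 0.53162731 -0.23349259  0.3054672 ]
slope -2.6295758278064207 top at u=0 0.0010369108062341387 0.1475041143383702
```

View pics/wrist15.png

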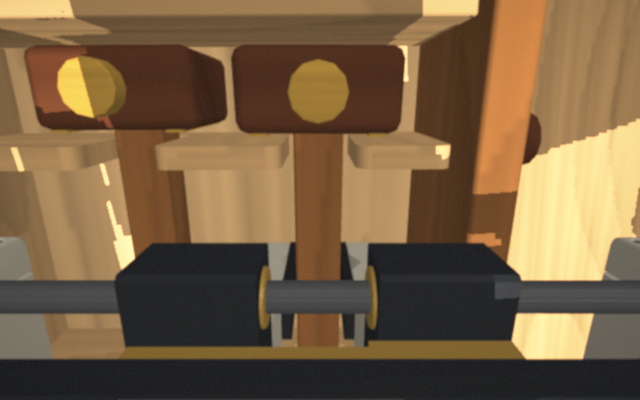

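```bash
python3 -m handwheel '[[0,0,-0.1,0],[0,0,-0.1,0],[0,0,-0.05,0],[0,0,0,0],[0,0,0,0]]' - 6
python3 - <<'E'
from h import *
f=grab('wrist','wrist16.png');C=cloud(f);s=arm.get_state();p=s['eef_pos'];print(p,s['force'])
yaw=np.radians(-5.1);X=np.array([np.cos(yaw),np.sin(yaw)]);Y=np.array([-X[1],X[0]])
v=(C[...,:2]-p[:2])@X;u=(C[...,:2]-p[:2])@Y;w=C[...,2]-p[2]+.159
bm=(w>-.01)&(w<.02)&(abs(v)<.007)&(u<-.015)&(u>-.05)
A=np.polyfit(u[bm],w[bm],1);print('slope',np.degrees(np.arctan(A[0])),'top at u=0',A[1],A[1]+p[2]-.159)
E
```

```text
t: 22.85
eef_pos: [0.5316, -0.2335, 0.3031]
ee_rot: [3.142, -0.0, -1.66]
force: [-0.1, 0.9, 0.7]
width: 0.0191
[ 0.53160121 -0.23351105  0.3031186 ] [-0.86562765  0.24225603  1.30166531]
slope -0.2500672851918047 top at u=0 0.0010128593053006334 0.14513145497645855
```

Level within 0.3°. Releasing gently and rising straight up.

```bash
python3 -m handwheel '[[0,0,0,0],[0,0,0,0],[0,0,0,0],[0,0,0,0],[0,0,0,0],[0,0,0,0],[0,0,0,0]]' 0.58
python3 -m handwheel '[[0,0,0.5,0],[0,0,1.5,0],[0,0,3,0],[0,0,4,0],[0,0,3,0],[-2,1,0,0],[-3,1,0,0],[-2,2,0,0],[0,2,0,0],[0,0,0,0],[0,0,0,0]]'
python3 - <<'E'
from h import *
import pickle
f=grab('wrist','wrist17.png');pickle.dump(f,open('w17.pkl','wb'))
C=cloud(f);yaw=np.radians(-5.1);X=np.array([np.cos(yaw),np.sin(yaw)]);Y=np.array([-X[1],X[0]]);o=np.array([.7546,-.2303])
a=(C[...,:2]-o)@X;b=(C[...,:2]-o)@Y;z=C[...,2]
m=(a>-.26)&(a<-.185)&(z>.156)&(z<.1645)&(b<-.085)&(b>-.121)
q=np.c_[a[m],b[m]]*1000;print('head',m.sum(),cv2.minAreaRect(q.astype(np.float32)),np.median(z[m]))
m=(a>-.245)&(a<-.2)&(z>.14)&(z<.153)&(b<.02)&(b>-.068)
q=np.c_[a[m],b[m]]*1000;print('beam',m.sum(),cv2.minAreaRect(q.astype(np.float32)),np.median(z[m]),np.degrees(np.polyfit(b[m],z[m],1)[0]))
m=(z>.178)&(z<.19)&(a<-.2)&(abs(b)<.12);print('front',np.percentile(a[m],[3,97]))
E
```

```text
t: 23.6
eef_pos: [0.5316, -0.2335, 0.303]
ee_rot: [3.142, 0.0, -1.66]
force: [0.4, -0.0, 0.6]
width: 0.0371
t: 24.7
eef_pos: [0.4617, -0.1733, 0.4237]
ee_rot: [-3.14, -0.0, -1.659]
force: [0.2, -0.1, 0.3]
width: 0.0365
head 2079 ((-222.20877075195312, -94.00099182128906), (56.186092376708984, 15.58315372467041), 0.7033801674842834) 0.1604859793179313
beam 3515 ((-221.9602508544922, -23.995853424072266), (19.710586547851562, 87.99539947509766), 0.03029833920300007) 0.14506765331127094 -0.1547098658607585
front [-0.28202649 -0.26882038]
```

View pics/wrist17.png

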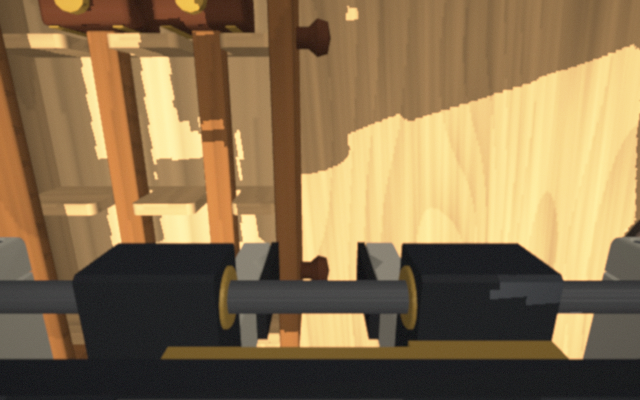

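The gauge lies in both notches in the front place: x offset about +0.5 mm, y about +1 mm, level. Now I close the fingers and go in front of the drawer face.

```bash
python3 -m handwheel '[[-2,-1,0,0],[-2,-1,0,0],[-1.1,-0.6,0,0],[0,0,-1,0],[0,0,-2,0],[0,0,-3,0],[0,0,-3,0],[0,0,-1.5,0],[0,0,0,0],[0,0,0,0]]' 1 20
python3 - <<'E'
from h import *
s=arm.get_state();p=s['eef_pos'];yaw=np.radians(-5.1);X=np.array([np.cos(yaw),np.sin(yaw)]);Y=np.array([-X[1],X[0]]);o=np.array([.7546,-.2303])
print(p,s['width'],(p[:2]-o)@X,(p[:2]-o)@Y)
grab('wrist','wrist18.png')
E
```

```text
t: 25.75
eef_pos: [0.4109, -0.1997, 0.3181]
ee_rot: [3.141, -0.0, -1.66]
force: [1.0, -0.9, 0.2]
width: 0.0005
[ 0.41091475 -0.19973642  0.31812694] 0.00045541788360587733 -0.3450415484347196 -0.0001090733912696695
```

View pics/wrist18.png

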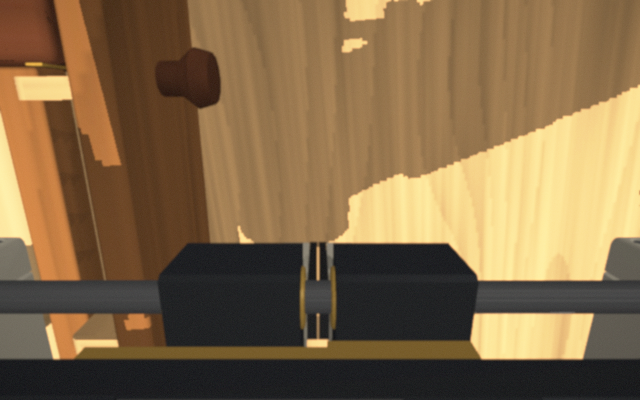

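```bash
python3 -m handwheel '[[0.5,-0.04,0,0],[1,-0.09,0,0],[1,-0.09,0,0],[0.5,-0.04,0,0],[0.5,-0.05,0,0],[0.5,-0.04,0,0]]'
python3 -m handwheel '[[0.5,-0.05,0,0],[0.5,-0.04,0,0]]'
python3 -m handwheel '[[0.5,-0.05,0,0],[0.5,-0.04,0,0],[0.5,-0.05,0,0],[0.5,-0.04,0,0]]'
python3 - <<'E'
from h import *
s=arm.get_state();p=s['eef_pos'];yaw=np.radians(-5.1);X=np.array([np.cos(yaw),np.sin(yaw)]);Y=np.array([-X[1],X[0]]);o=np.array([.7546,-.2303])
print(p,s['force'],(p[:2]-o)@X,(p[:2]-o)@Y)
f=grab('wrist','wrist19.png');C=cloud(f)
a=(C[...,:2]-o)@X;b=(C[...,:2]-o)@Y;z=C[...,2]
m=(z>.178)&(z<.19)&(a<-.15)&(b>-.12)&(b<-.05);print('front',m.sum(),np.percentile(a[m],[3,50,97]))
E
```

```text
t: 26.4
eef_pos: [0.4511, -0.2031, 0.3179]
ee_rot: [3.141, 0.0, -1.66]
force: [-0.6, -0.4, 0.4]
width: 0.0005
t: 26.6
eef_pos: [0.4606, -0.2039, 0.3178]
ee_rot: [3.14, 0.0, -1.66]
force: [-2.3, -0.2, 0.6]
width: 0.0004
t: 27.0
eef_pos: [0.4809, -0.2057, 0.3179]
ee_rot: [3.141, 0.0, -1.66]
force: [-2.1, 1.3, -1.0]
width: 0.0007
[ 0.48094171 -0.20571954  0.31786934] [-2.05728167  1.28425725 -0.98308116] -0.27475996250443113 0.00015648863081401323
front 8220 [-0.25422986 -0.24789309 -0.24104254]
```

View pics/wrist19.png

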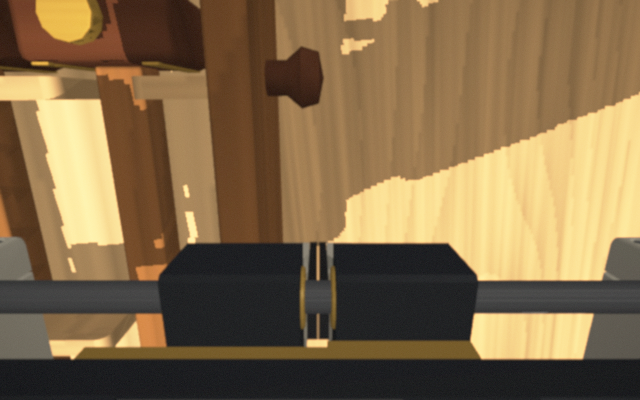

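The drawer is moving with about 2 N; the front face is at -0.2545 and needs 137 mm more. Pushing steadily and slowing before the catch.

```bash
python3 -m handwheel '[[0.5,-0.04,0,0],[1,-0.09,0,0],[1,-0.09,0,0],[1,-0.09,0,0],[1,-0.09,0,0],[1,-0.09,0,0],[1,-0.09,0,0],[1,-0.09,0,0],[1,-0.09,0,0],[1,-0.09,0,0],[1,-0.09,0,0],[0.5,-0.04,0,0],[0.5,-0.05,0,0],[0,0,0,0]]'
python3 - <<'E'
from h import *
s=arm.get_state();p=s['eef_pos'];yaw=np.radians(-5.1);X=np.array([np.cos(yaw),np.sin(yaw)]);Y=np.array([-X[1],X[0]]);o=np.array([.7546,-.2303])
print(p,s['force'],(p[:2]-o)@X,(p[:2]-o)@Y)
f=grab('wrist','wrist20.png')
f=grab('scene');cv2.imwrite('pics/scene20.png',cv2.resize(f['image'][140:260,200:360],(800,600),interpolation=cv2.INTER_CUBIC)[:,:,::-1])
E
```

```text
t: 28.45
eef_pos: [0.5964, -0.2162, 0.318]
ee_rot: [-3.141, -0.0, -1.66]
force: [-0.4, -0.5, -0.1]
width: 0.0003
[ 0.59635284 -0.21620935  0.3179989 ] [-0.44833501 -0.46898397 -0.12834784] -0.1588732471019094 -3.240424228133469e-05
```

View pics/wrist20.png

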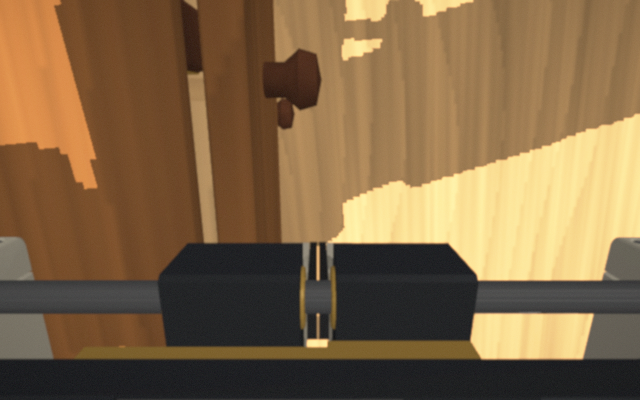

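View pics/scene20.png

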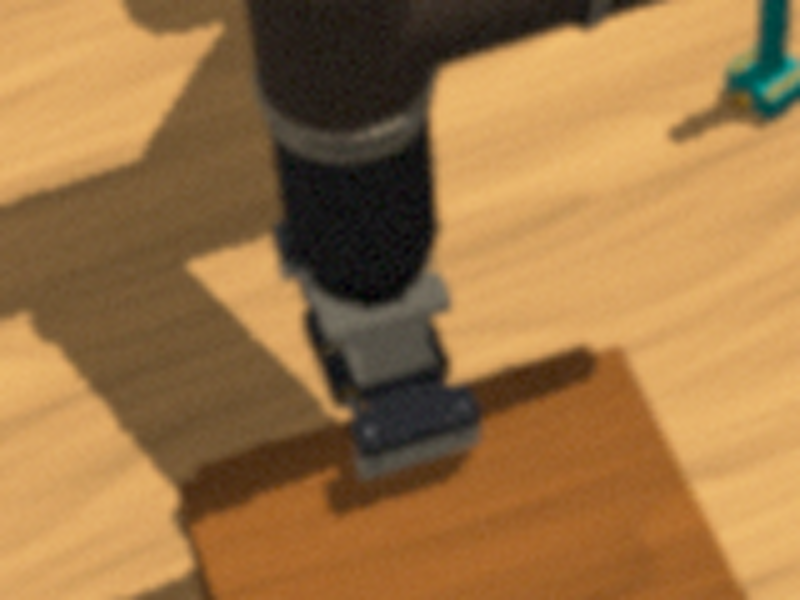

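About 21 mm remain. Going slowly through the catch.

```bash
python3 -m handwheel '[[0.3,-0.03,0,0],[0.3,-0.03,0,0],[0.2,-0.02,0,0],[0.2,-0.02,0,0],[0.2,-0.02,0,0]]'
python3 -m handwheel '[[0.2,-0.02,0,0],[0.2,-0.02,0,0],[0.2,-0.01,0,0]]'
python3 -m handwheel '[[0.15,-0.01,0,0],[0.15,-0.02,0,0]]'
```

```text
t: 29.05
eef_pos: [0.6045, -0.217, 0.318]
ee_rot: [3.133, 0.0, -1.66]
force: [-23.5, 7.1, 16.3]
width: 0.0005
t: 29.35
eef_pos: [0.6126, -0.2177, 0.318]
ee_rot: [3.139, 0.0, -1.66]
force: [-13.8, 2.2, 5.8]
width: 0.0002
t: 29.55
eef_pos: [0.6135, -0.2179, 0.318]
ee_rot: [3.133, 0.0, -1.66]
force: [-23.3, 6.9, 15.9]
width: 0.0005
```

```bash
python3 - <<'E'
from h import *
s=arm.get_state();p=s['eef_pos'];yaw=np.radians(-5.1);X=np.array([np.cos(yaw),np.sin(yaw)]);Y=np.array([-X[1],X[0]]);o=np.array([.7546,-.2303])
print(p,s['force'],s['moment'],(p[:2]-o)@X,(p[:2]-o)@Y)
f=grab('wrist','wrist21.png');C=cloud(f)
a=(C[...,:2]-o)@X;b=(C[...,:2]-o)@Y;z=C[...,2]
m=(z>.18)&(z<.188)&(a<-.09)&(b>-.12)&(b<-.05);print('front',m.sum(),np.percentile(a[m],[3,50,97]))
m=(z>.19)&(z<.198)&(a<-.05)&(b>-.12)&(b<-.05);print('top edge',m.sum(),np.percentile(a[m],[1,3]))
f=grab('scene');cv2.imwrite('pics/scene21.png',cv2.resize(f['image'][140:260,200:360],(800,600),interpolation=cv2.INTER_CUBIC)[:,:,::-1])
E
```

```text
[ 0.61354267 -0.21786641  0.31800369] [-23.3154246    6.90825927  15.94181764] [2.29671329 7.32461191 0.12924278] -0.14160416416788923 -0.0001548266045626169
front 1238 [-0.12114698 -0.12041519 -0.11960769]
top edge 44619 [-0.12023741 -0.11924806]
```

View pics/wrist21.png

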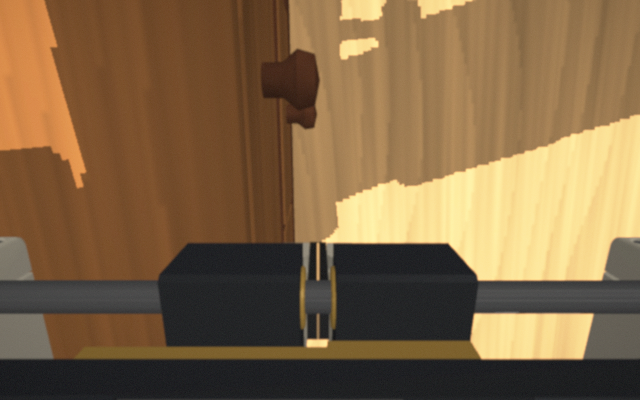

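View pics/scene21.png

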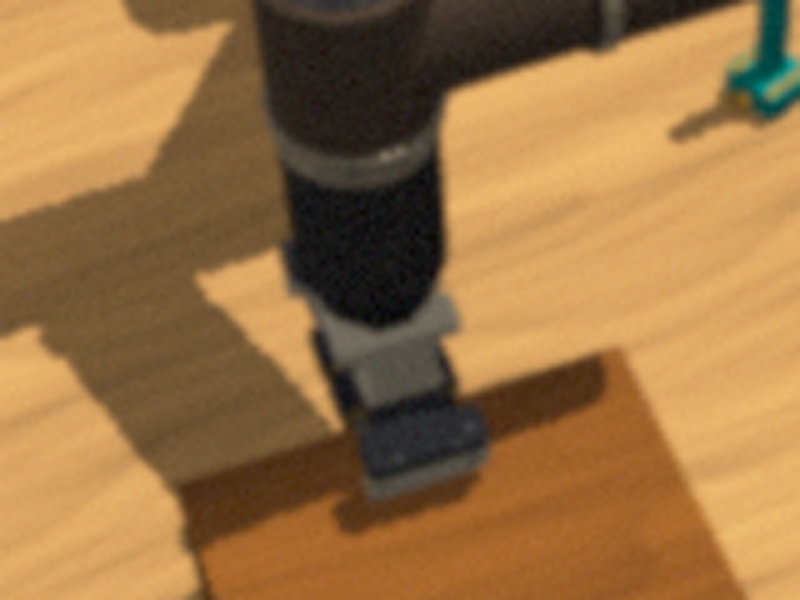

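The front looks flush (front plane -0.121, chest edge -0.120) and the tool is pressing on the stop. Backing off and checking.

```bash
python3 -m handwheel '[[-0.3,0.03,0,0],[-0.5,0.05,0,0],[-1,0.09,0,0],[-2,0.18,0,0],[-4,0.36,0,0],[-4,0.36,1,0],[-2,0.2,3,0],[0,0,3,0],[0,0,3,0],[0,3,0,0],[0,0,0,0],[0,0,0,0]]'
python3 - <<'E'
from h import *
yaw=np.radians(-5.1);X=np.array([np.cos(yaw),np.sin(yaw)]);Y=np.array([-X[1],X[0]]);o=np.array([.7546,-.2303])
f=grab('wrist','wrist22.png');C=cloud(f)
a=(C[...,:2]-o)@X;b=(C[...,:2]-o)@Y;z=C[...,2]
for lo,hi in [(-.12,-.06),(-.06,0)]:
    m=(z>.18)&(z<.188)&(a<-.09)&(b>lo)&(b<hi);print('front',m.sum(),np.percentile(a[m],[3,50,97]) if m.any() else '')
    m=(z>.19)&(z<.198)&(a<-.05)&(b>lo)&(b<hi);print('top edge',m.sum(),np.percentile(a[m],[0.2,1]) if m.any() else '')
s=arm.get_state();print(s['eef_pos'],s['force'])
f=grab('scene','scene22.png');f=grab('top','top22.png')
E
```

```text
t: 30.85
eef_pos: [0.4783, -0.175, 0.4183]
ee_rot: [-3.14, 0.0, -1.659]
force: [-0.2, -0.5, -1.6]
width: 0.0004
front 800 [-0.12160401 -0.12007738 -0.11772197]
top edge 1341 [-0.12165355 -0.12132559]
front 1161 [-0.12175821 -0.12029643 -0.1179057 ]
top edge 4266 [-0.12173819 -0.12132253]
[ 0.47839067 -0.17527776  0.41791359] [ 0.02741615 -0.08531309 -0.52394651]
```

View pics/wrist22.png

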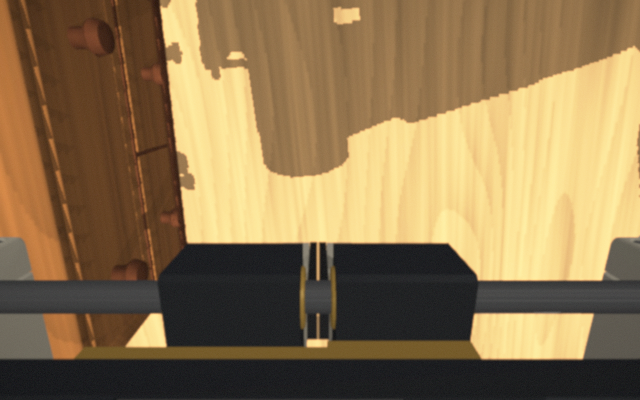

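View pics/top22.png

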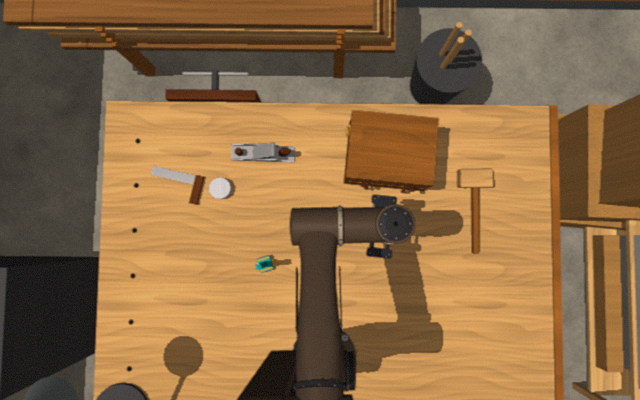

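The drawer looks flush in the wrist view (seam at column ~120–160), and the bystanders are unmoved in the top view. One more check: drawer face plane against the fixed lower fronts.

```bash
python3 - <<'E'
from h import *
yaw=np.radians(-5.1);X=np.array([np.cos(yaw),np.sin(yaw)]);Y=np.array([-X[1],X[0]]);o=np.array([.7546,-.2303])
f=grab('wrist');C=cloud(f)
a=(C[...,:2]-o)@X;b=(C[...,:2]-o)@Y;z=C[...,2]
for lo,hi in [(.02,.05),(.05,.08),(.12,.15),(.15,.18)]:
    m=(z>lo)&(z<hi)&(abs(a+.12)<.012)&(abs(b)<.05);print(lo,m.sum(),np.median(a[m]) if m.any() else '')
E
```

```text
0.02 1031 -0.12343891834328541
0.05 1648 -0.12348210541356783
0.12 3296 -0.12114500771381145
0.15 4665 -0.12115293354238202
```

```bash
python3 - <<'E'
from station import arm
print(arm.job_done(), arm.get_state()['t'])
E
```

```text
the job is handed in; nothing more can be done
the job is handed in; nothing more can be done
```

The marking gauge is in the front place of the drawer, let go, and the drawer is shut. I handed the job in at about t = 31 s of the 72 s allowed.

**How it went:** I gripped the gauge upright and carried it to clear bench. There I tilted it down about the head's edge in a light grip. I then regripped it 93 mm from the head's end face and lowered it into the notches, which levelled it. After letting go, I pushed the drawer home with closed fingers.

**Checks before shutting the drawer:**
- **Position:** the gauge was about 0.5 mm off along the travel and 1.3 mm across. Height was about 1.5 mm below my estimate of the place.
- **Attitude:** beam level within 0.3°, thumbscrew up and head to the right.

**Checks after shutting:**
- **Drawer:** the front is level with the chest's top edge, and it sits 2 mm further in than the fixed lower fronts. I read that as home.
- **Other tools:** they look unmoved in the top view, judged by eye only. The turquoise gauge was not touched.

**What was not clean:**
- **Tilt:** the beam slipped up in the pads, so its far end dropped about 19 mm to the bench on release. I estimated 4–4.5 rad/s against the 6 limit, but that is calculated, not measured.
- **Push:** the wrist force read about 28 N at the catch and again at the stop, more than the 8 N I expected. That stays below both force limits.
- **After shutting:** I could not see the gauge once the drawer was closed, so its final position is only as measured beforehand.

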